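Pack the frying-oil tester and latch its case

TASK

Put the frying-oil tester away: press it fully home in its matching cutout in the open case, screen up, and shut the lid. Then swing the wire loop of the front latch up over the keeper hook on the lid and press the latch lever down until it lies flat against the case, so that the lid is pulled tight on its seal. Leave the mixing bowl and the sauce bottle where they stand.

Things in the scene. Friction and masses are not known exactly. Their poses are not given: they have to be found in the camera images.
- tester: Frying-oil tester on its back, screen up, 0.2 kg: white handset 112 long x 44 wide x 30 high, rubber ribs round its back end; flat steel probe shaft (14 wide, 6 thick, its middle 10 above the underside) runs 108 beyond the front end. Origin: centre of the handset's underside. +x from handset along the shaft, +z up out of the screen. Centre of mass 12 from the origin towards the shaft.
- case: Grey instrument case, 200 deep x 270 wide, fixed; lower shell 90 high; 131 high over the shut lid plus a carrying handle 27 high across its middle. Origin: centre of its underside. Its front, with the latch, faces its own -x; the lid hinges on its +x rim; +z up. The black rigid insert's top is 84 high. White accessories sit in the insert's rear (x above +40), up to 13 proud.
- cutout (a point): Floor centre of the cutout's handset pocket, at case x -30, y +52.5, z 69 (case's axes): the tester's origin when home. Pocket 15 deep, 119 x 48, long along the case's y; the shaft's slot, 20 wide, runs to -y, so the tester's +x points along the case's -y. Springy ribs in the long sides catch the handset 4 below the mouth: push it in with 6 to 15 N; friction then holds it, 15 proud of the insert.
- lid (a joint): Lid's angle, rad: 0 bottomed, grows as it opens, stop at 2.05. Friction hinge: stays where left above about 0.7, sinks slowly shut by its weight (0.45 kg) from lower angles. Unlatched it rests on the rubber seal at about 0.022; latched it is pulled to about 0.007. Pushed shut from behind, on its outer face.
- lid_hinge (a point): Middle of the lid's hinge line, 91 above the table and 100 behind the case's middle; the line runs along the case's y.
- lid_edge (a point): On the lid: middle of the outer front edge, where the lid's flat outer face meets its front wall. With the lid shut it lies 200 from the hinge towards the front and 40 above the hinge.
- keeper (a point): On the lid: where the loop's bar sits when hooked, 10 out from the lid's front wall and 20 below the lid's top. The keeper is a steel tab 24 wide just under this point, sticking 16 out of the wall, with an upturned lip 14 to 17 from the wall that reaches 4 above this point; the bar drops in behind the lip from above.
- lever (a joint): Latch lever's angle, rad: 0 flat down the case's front (shut), grows as the tip swings out and up (pi/2 level), stop at 2.6. Stiff pivot (0.03 N m), stays where left. With the loop hooked, pressing it down draws the lid down, hardest at 0.8 to 0.3 rad (a few N at the tip); below about 0.2 it is over centre and the loop's pull holds it, but it must still be pressed home.
- lever_pivot (a point): Pivot of the lever, 10 out from the case's front face and 62 above the table, in the case's axes. The lever turns about the case's y.
- lever_tip (a point): Tip of the steel lever plate, 26 wide, reaching 46 from the pivot. The plate's outer face (up when level, outward when shut) lies 5 off the line through the pivot.
- bail (a joint): Angle of the wire loop on the lever, rad: 0 as in the latched state, grows as the loop swings out away from the lid; at the stop, 3.2, it lies along the lever and sticks out past its tip, where it rests at the start. It swings freely and falls either way by its weight: pushed up past the upright it drops against the lid's front.
- bail_bar (a point): Middle of the straight bar closing the wire loop (wire 4.4 thick, loop 44 wide over its legs, which pass outside the lever). The bar is 61.7 from the loop's own pivot, which rides on the lever: with the lever at angle q it is 12 sin(q - 15 deg) farther out from the case than the lever's pivot and 12 cos(q - 15 deg) below it.
- bowl: Bystander: stainless mixing bowl, 240 across, 85 high. Origin: centre of its underside.
- sauce_bottle: Bystander: squeeze bottle of sauce with a pointed nozzle, 62 across, 200 high. Origin: centre of its underside.

How it is judged:
On the way, in this order (a step that is already met when the one before it is completed fails the run):
1. the tester is pressed home in its cutout (z of tester in the frame of cutout below 0.003 m and horizontal distance between tester and cutout below 0.006 m and angle between the x axis of tester and the y axis of case, either way round below 0.06 rad and angle between tester's own z axis and vertical below 0.06 rad), for 0.2 s.
2. the lid is down on its seal (value of joint lid below 0.04 rad and z of tester in the frame of cutout below 0.003 m), for 0.2 s.
3. the loop's bar is behind the keeper's lip with the lever still up (x of bail_bar in the frame of keeper above -0.003 m and z of bail_bar in the frame of keeper between -0.003 and 0.02 m and value of joint lever above 0.8 rad and value of joint lid below 0.04 rad), for 0.2 s.
At the end, for the whole second after the job is handed in: The lever lies flat against the case (below 0.12 rad), the loop's bar sits in the keeper (within 10 mm), the lid is drawn tight (below 0.015 rad, that is 3 mm at the front), and the tester inside is fully home in its cutout (within 3 mm of the floor, 6 mm sideways, 0.06 rad) (all of step 1 and value of joint lever below 0.12 rad and value of joint lid below 0.015 rad and distance between bail_bar and keeper below 0.01 m and z of bail_bar in the frame of keeper above -0.003 m); the robot touches nothing.
It fails at once if the bowl is moved (distance of bowl from where it was at the start of the episode above 0.02 m).
It fails at once if the sauce bottle is moved or knocked over (distance of sauce_bottle from where it was at the start of the episode above 0.02 m or angle between sauce_bottle's own z axis and vertical above 0.5 rad).
It also fails if it takes over 59 s, if anything falls off the work surface, if the arm or the gripper's body presses on something with over 40 N, if the wrist force passes 120 N, or if a joint passes its speed limit or range.

ROBOT

A 7-joint arm with a two-finger parallel gripper is mounted at the origin on the work surface. World frame = base frame: x ahead of the robot, y to its left, z up, the work surface at z = 0. Lengths are in m, angles in rad, forces in N, time in s.
With the tool pointing down it reaches from about 0.425 to 0.875 m from the base axis. Payload 4.7 kg.
Tool frame: the origin (TCP) lies midway between the tips of the shut fingers; the grasp point (between the pads) lies 19 mm behind it (ctrl.grip_depth is the distance from the TCP to the grasp point, in m); z points along the fingers, y is the direction in which the jaws open and shut (so a half turn about z gives the same grasp; the last joint's range is limited). The gripper opens to 87 mm and grips with 3 to 60 N. Pads are 19 mm wide; open, the fingers measure 117 mm over their backs; the gripper's body (75 mm by 190 mm) begins 51 mm behind the grasp point.
Start: joints at [1.155, 0.321, -0.07, 1.45, 0.023, 1.371, -0.057], TCP at [0.271, -0.591, 0.223] pointing down, gripper open.
Joint ranges: [-2.86, 2.86], [-0.3, 2.09], [-1.38, 1.24], [0.06, 2.45], [-1.56, 4.7], [0.09, 2.05], [-2.69, 2.69]. Speed limits (rad/s): [2.57, 2.57, 3.14, 3.14, 3.14, 3.14, 3.14].

INTERFACE

Orientations are given as a rotation vector (axis times angle).
In Python, from bench import ctrl gives the robot as it stands. The module is installed in compiled form; this text tells all that it offers.
- The arm moves only by the shell command python3 -m inch 'ROWS' [FORCE]. ROWS is JSON, a list of rows, each a list of 5 numbers: the opening, from -1 (shut) to 1 (fully open), so that 0 is half open, then the shift along the tool's x, y, z in mm, then the turn about the tool's z in rad. In form: [[fingers, tx, ty, tz, twist], ...]. A call has 1 to 5 rows; each row shifts and turns the pose as measured when the row begins, along the tool's axes as they then stand; what a row does not reach is not made up. A row lasts 1/8 s, in which the tool goes at most 62.5 mm and 10.7 degrees, less where a joint would pass 70% of its speed; a pose out of reach is approached as far as the arm can. A call is refused whole if a number of a shift passes 62.5 or a number of a turn 0.188, either way. A call with a gripper value outside its range is refused whole. The fingers move at their own pace and stop on an object; FORCE is the grip in N (left out, the last holds). Time passes only in rows, so rows that do not move let the fingers close. It gives the time, the measured TCP pose, the force and the opening at its end, in the units of the state.
- ctrl.get_state(): the state, without advancing time (a new reading comes with each control period).
- ctrl.get_image(name): name is "side" or "top" or "wrist"; returns a dict with "color" (480x640x3 uint8, red, green, blue), "range_z" (480x640 float32, m along the optical axis (not along the pixel's ray), 0 where there is no reading), "K" (3x3 intrinsics, pixels), "R" (3x3) and "t" (3): a world point X has camera coordinates R X + t. Camera axes: x right, y down, z forward; pixel columns grow to the right and rows downward; lengths in m; the calibration is good to about 2 mm. A picture is of the moment at which its call begins.
- ctrl.close_job(): hands the job in, once; it reports no verdict.
The state is a dict: "time": time; "joint_positions": joint angles; "qd": joint speeds; "joint_torque": joint torques, N m; "position": TCP position; "tool_rot": TCP orientation; "ft_force": force on the tool from outside, world axes, zero at the start; "torque": the same for the moment, N m; "grip_width": opening from 0.0 (shut) to 1.0 (fully open).
Only numpy, scipy, OpenCV 4.12 (cv2) and the standard library are available. Lean on these libraries where they do the work, as an engineer would, in place of code of your own. Each camera call takes 0.05 s, during which the arm holds its last target. There are 200 camera calls.

## Working session

There is one attempt and no reset: what is moved stays moved. The work goes in short steps, Python scripts to look and compute and a shell command to move; the robot and the scene stay as the last step left them, time stands still between calls to the robot, and variables do not carry over. Pictures are saved under pics/ and viewed, about 8 in all and at most 12, crops included, and the job is handed in when it is done.

```bash
mkdir -p pics; python3 - <<'E'
from bench import ctrl
import cv2,numpy as np
s=ctrl.get_state();print({k:np.round(v,3) for k,v in s.items()}, ctrl.grip_depth)
for n in("side","top"):
    i=ctrl.get_image(n);cv2.imwrite(f"pics/{n}0.png",i["color"][:,:,::-1]);np.savez(f"{n}0.npz",**i);print(n,i["K"],i["R"],i["t"])
E
```

```text
{'time': np.float64(0.0), 'joint_positions': array([ 1.155,  0.322, -0.07 ,  1.452,  0.023,  1.371, -0.057]), 'qd': array([ 0.   , -0.001,  0.002, -0.001,  0.001, -0.001, -0.002]), 'joint_torque': array([ 0.0000e+00, -4.9130e+01, -4.0400e-01, -3.1253e+01, -6.4000e-02,
        4.4000e-02,  0.0000e+00]), 'position': array([ 0.271, -0.59 ,  0.221]), 'tool_rot': array([-3.068e+00, -6.700e-01,  1.000e-03]), 'ft_force': array([ 0.304,  0.106, -0.319]), 'torque': array([ 0.016, -0.013,  0.012]), 'grip_width': np.float64(0.999)} 0.0187
side [[442.84250433   0.         322.86483093]
 [  0.         442.84250433 247.02901006]
 [  0.           0.           1.        ]] [[ 0.98813724 -0.15348051  0.00534151]
 [-0.09551783 -0.64145375 -0.76119211]
 [ 0.12025449  0.75165206 -0.64850446]] [-0.47740328  0.14695853  0.87830749]
top [[479.60483007   0.         321.23202087]
 [  0.         479.60483007 242.91009481]
 [  0.           0.           1.        ]] [[-0.02695156 -0.99963273  0.00283302]
 [-0.99182612  0.02638728 -0.12483852]
 [ 0.12471792 -0.00617445 -0.99217303]] [0.04916166 0.51948167 1.2552725 ]
```

View pics/side0.png

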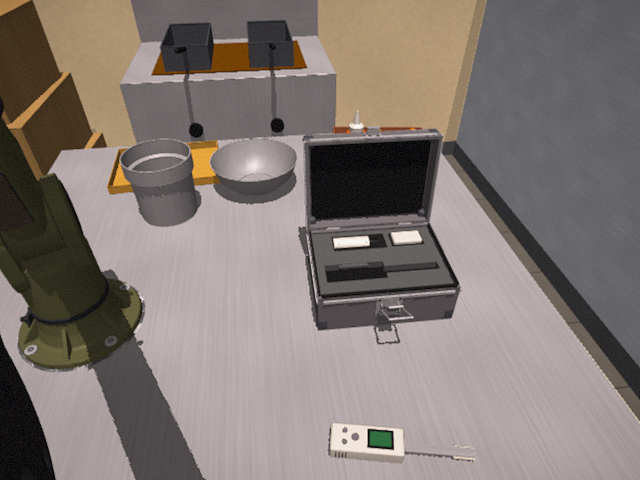

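View pics/top0.png

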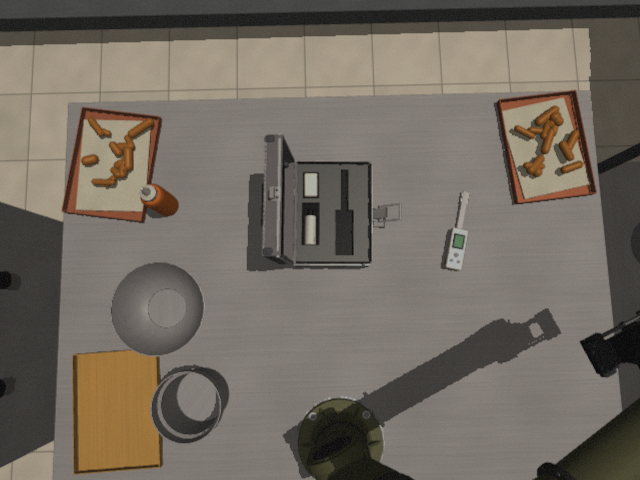

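The side view shows the case open (rim about (310–455, 230–320)) with the latch loop sticking out at (388,325), and the tester at (365,442) with its shaft pointing right. In the top view the case front faces right (-y), the tester is at (457,235) and the loop at (395,212). The bottle and bowl are behind and left of the case.

```bash
cat > h.py <<'E'
import numpy as np,cv2
def cloud(i):
    K,R,t=i["K"],i["R"],i["t"];z=i["range_z"];v,u=np.mgrid[:480,:640]
    c=np.stack([(u-K[0,2])/K[0,0]*z,(v-K[1,2])/K[1,1]*z,z],-1)
    W=(c-t)@R; W[z==0]=np.nan; return W
def ray(i,uv,h):
    K,R,t=i["K"],i["R"],i["t"]; uv=np.atleast_2d(uv).astype(float)
    d=np.c_[(uv[:,0]-K[0,2])/K[0,0],(uv[:,1]-K[1,2])/K[1,1],np.ones(len(uv))]@R
    o=-R.T@t; return o+d*((h-o[2])/d[:,2])[:,None]
def rect(p):
    (c,s,a)=cv2.minAreaRect((p[:,:2]*1000).astype(np.float32)); return np.round(c,1),np.round(s,1),round(a,2)
E
python3 - <<'E'
from h import *
T=dict(np.load("top0.npz"));S=dict(np.load("side0.npz"))
for n,i in(("top",T),("side",S)):
    W=cloud(i);c=i["color"].astype(int)
    x,y,z=W[...,0],W[...,1],W[...,2]
    # table check
    print(n,"table z",np.nanmedian(z[(abs(x-.35)<.05)&(abs(y+.1)<.05)]))
    m=(c.min(-1)>150)&(z>.015)&(z<.045)&(y<-.2)&(x>.2)&(x<.65)
    print("tester pix",m.sum(),rect(W[m]) if m.sum()>9 else 0, np.nanmedian(z[m]))
    m=(z>.02)&(z<.045)&(x>.2)&(x<.65)&(y<-.2)&(y>-.5)
    print("tester by z",m.sum(),rect(W[m]) if m.sum()>9 else 0)
    m=(z>.076)&(z<.096)&(x>.25)&(x<.75)&(y<.2)&(y>-.12)
    n_,l,st,ce=cv2.connectedComponentsWithStats(m.astype(np.uint8)); k=1+st[1:,4].argmax()
    print("case rim",st[k],rect(W[l==k]),np.nanmedian(z[l==k]))
    m=(z>.02)&(x>.38)&(x<.56)&(y<-.08)&(y>-.25)
    P=W[m];print("front stuff",m.sum());
    if n=="top":
        for yy in np.arange(-.21,-.08,.01):
            q=P[(P[:,1]>yy)&(P[:,1]<=yy+.01)]
            if len(q):print(round(yy,3),len(q),q.min(0).round(3),q.max(0).round(3))
E
python3 -c "
import cv2
a=cv2.resize(cv2.imread('pics/side0.png')[285:350,350:430],None,fx=5,fy=5,interpolation=2);b=cv2.resize(cv2.imread('pics/top0.png')[185:240,350:420],None,fx=5,fy=5,interpolation=2)
import numpy as np
h=max(a.shape[0],b.shape[0]);p=lambda m:cv2.copyMakeBorder(m,0,h-m.shape[0],0,0,0)
cv2.imwrite('pics/latch.png',np.hstack([p(a),p(b)]))"
```

```text
top table z -0.0009990760894962726
tester pix 336 (array([ 528.2, -337.3]), array([ 39.8, 170.9]), 76.04) 0.028503336721659944
tester by z 683 (array([ 498.4, -329.7]), array([ 45.6, 112.7]), 76.07)
case rim [ 284  160   89  105 7535] (array([596.1,  15.3]), array([229.3, 276.4]), 87.75) 0.08389930802064306
front stuff 259
-0.1 84 [ 0.457 -0.098  0.032] [ 0.559 -0.09   0.099]
-0.09 175 [ 0.456 -0.09   0.021] [ 0.558 -0.08   0.1  ]
side table z -0.0009111623798669461
tester pix 1439 (array([ 543.7, -342. ]), array([ 44.3, 203.4]), 76.22) 0.02885373752346168
tester by z 2208 (array([ 498.3, -331.3]), array([ 45. , 112.1]), 76.27)
case rim [ 306  213  155   92 9892] (array([596.4,  18.3]), array([243., 276.]), 88.12) 0.08381059129654017
front stuff 1606
```

View pics/latch.png

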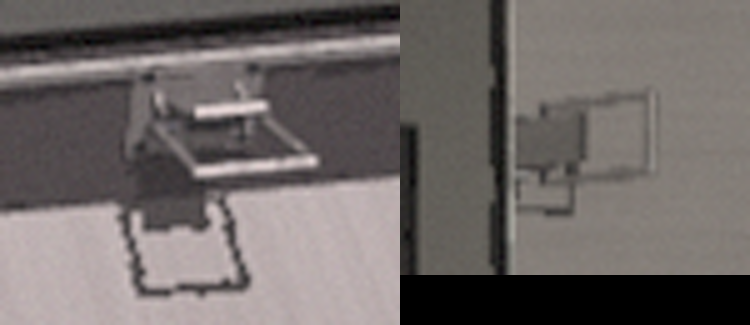

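The crop shows the lever about level, with the loop lying out past its tip. The bar is at side (389,319.6)–(413.6,316.6) and top x≈400.6, rows 203–219. The lever tip is at side (389,307)–(403.6,306) and top x≈387.

```bash
cat >> h.py <<'E'
def tri(A,ua,B,ub):
    P=[]
    for i in (A,B): P.append(i["K"]@np.c_[i["R"],i["t"]])
    X=cv2.triangulatePoints(P[0],P[1],np.array(ua,float).T,np.array(ub,float).T); return (X[:3]/X[3]).T
E
python3 - <<'E'
from h import *
T=dict(np.load("top0.npz"));S=dict(np.load("side0.npz"))
print("bar",tri(T,[(400.8,203.3),(400.8,219.2)],S,[(413.4,316.6),(389.5,319.8)]).round(4))
print("tip",tri(T,[(386.8,207.5),(386.8,218)],S,[(403.4,306),(389.3,307.4)]).round(4))
for i in(T,S):
    W=cloud(i);x,y,z=W[...,0],W[...,1],W[...,2];g=i["color"].astype(int).sum(-1)
    m=(z>.076)&(z<.096)&(x>.44)&(x<.75)&(y<.10)&(y>-.12)
    m=(cv2.morphologyEx(m.astype(np.uint8),cv2.MORPH_OPEN,np.ones((3,3)))>0)
    P=W[m]
    # front edge: for x bins min y ; near/far edges: for y bins min/max x
    b=[(xx+.005,P[(P[:,0]>xx)&(P[:,0]<xx+.01),1].min()) for xx in np.arange(.48,.71,.01)]
    b=np.array(b);f=np.polyfit(b[:,0],b[:,1],1);print("front y=",f.round(4),"at .596:",np.polyval(f,.596).round(4),np.abs(b[:,1]-np.polyval(f,b[:,0])).max().round(4))
    b=np.array([(yy+.005,)+tuple(f(P[(P[:,1]>yy)&(P[:,1]<yy+.01),0]) for f in(np.min,np.max)) for yy in np.arange(-.06,.08,.01)])
    f=[np.polyfit(b[:,0],b[:,k],1) for k in(1,2)];print("near/far",f,[np.polyval(k,-.02).round(4) for k in f])
    W84=ray(i,np.stack(np.mgrid[:640,:480],-1).reshape(-1,2),.084).reshape(640,480,3).transpose(1,0,2)
    # dark cutout
    m=(g<90)&(W84[...,0]>.45)&(W84[...,0]<.74)&(W84[...,1]>-.075)&(W84[...,1]<.06)
    for t in (60,80,100,120):
        m=(g<t)&(W84[...,0]>.48)&(W84[...,0]<.72)&(W84[...,1]>-.07)&(W84[...,1]<.04)
        n,l,st,ce=cv2.connectedComponentsWithStats(m.astype(np.uint8))
        if n>1:
            k=1+st[1:,4].argmax();print(t,st[k],rect(W84[l==k]))
E
```

```text
bar [[ 0.6102 -0.1712  0.1045]
 [ 0.5691 -0.1696  0.1016]]
tip [[ 0.6031 -0.1365  0.0941]
 [ 0.5766 -0.1355  0.0935]]
front y= [-0.0483 -0.0667] at .596: -0.0955 0.0059
near/far [array([0.02414779, 0.45970674]), array([0.04834271, 0.72765469])] [np.float64(0.4592), np.float64(0.7267)]
60 [352 251   1   4   4] (array([487.2, -42.8]), array([0. , 7.8]), 88.0)
80 [352 211   1  12  12] (array([581.1, -46.1]), array([ 0., 29.]), 88.0)
100 [351 226   2  29  31] (array([519.8, -42.7]), array([ 2.6, 72.8]), 88.0)
120 [336 170  17  85 275] (array([594.8, -25.8]), array([ 41.6, 221.7]), 88.0)
front y= [-0.0365 -0.0802] at .596: -0.102 0.0014
near/far [array([0.03407719, 0.45807021]), array([0.03390207, 0.72833617])] [np.float64(0.4574), np.float64(0.7277)]
60 [354 269   3   1   3] (array([543.9, -19.2]), array([0., 4.]), 81.5)
80 [327 267  60  15 300] (array([544.1, -32.3]), array([ 28.8, 116.8]), 88.19)
100 [326 266  61  16 593] (array([543.9, -31.8]), array([ 31.5, 117.1]), 87.24)
120 [326 266  67  16 655] (array([549.8, -31.5]), array([ 32.4, 130.2]), 87.84)
```

```bash
cat > go.py <<'E'
import sys,numpy as np
from bench import ctrl
from scipy.spatial.transform import Rotation as Ro
def st():
    s=ctrl.get_state();R=Ro.from_rotvec(s["tool_rot"]).as_matrix();p=np.array(s["position"])*1000
    print("t %.2f p %s heading %.2f zaxis %s F %s grip %.3f"%(s["time"],p.round(1),np.degrees(np.arctan2(R[1,0],R[0,0])),R[:,2].round(3),np.round(s["ft_force"],1),s["grip_width"]));return p,R
if __name__=="__main__":
    p,R=st()
    if len(sys.argv)>3:
        d=np.array([float(a) for a in sys.argv[1:4]])-p
        if len(sys.argv)>4:
            h=np.radians(float(sys.argv[4]));h0=np.arctan2(R[1,0],R[0,0]);print("twist",round(h0-h,3))
            Q=np.array([[np.cos(h),np.sin(h),0],[np.sin(h),-np.cos(h),0],[0,0,-1]]);print("after twist",(Q.T@d).round(1))
        print("delta tool",(R.T@d).round(1))
E
python3 -m inch '[[1,40,-30,0,0.168],[1,40,-30,0,0.168],[1,40,-30,0,0.168],[1,40,-30,0,0.168],[1,0,0,0,0]]' 40
python3 go.py 510 -333.4 100 -13.8
```

```text
time: 0.72
position: [0.4075, -0.443, 0.2182]
tool_rot: [-3.109, 0.417, 0.007]
ft_force: [-0.8, -0.6, 0.5]
grip_width: 0.996
t 0.72 p [ 407.5 -443.   218.2] heading -15.29 zaxis [-0.004  0.006 -1.   ] F [-0.8 -0.6  0.5] grip 0.996
twist -0.026
after twist [  73.4 -130.9  118.2]
delta tool [  70.5 -132.2  118.5]
```

```bash
python3 -m inch '[[1,20,-40,30,-0.026],[1,20,-40,30,0],[1,20,-40,30,0],[1,10,-12,20,0],[1,0,0,0,0]]'
python3 go.py 510 -333.4 17 -13.8
python3 - <<'E'
from bench import ctrl
import cv2,numpy as np
i=ctrl.get_image("wrist");cv2.imwrite("pics/w1.png",i["color"][:,:,::-1])
from h import *
W=cloud(i);z=W[...,2];c=i["color"].astype(int)
m=(z>.02)&(z<.04)&(W[...,1]>-.42)&(W[...,1]<-.25)&(W[...,0]>.42)&(W[...,0]<.58);print(m.sum(),rect(W[m]),np.nanmedian(z[m]))
E
```

```text
time: 1.35
position: [0.5058, -0.3339, 0.1039]
tool_rot: [-3.117, 0.379, 0.012]
ft_force: [-1.6, -0.7, -0.7]
grip_width: 0.998
t 1.35 p [ 505.8 -333.9  103.9] heading -13.88 zaxis [-0.007  0.003 -1.   ] F [-1.6 -0.7 -0.7] grip 0.998
twist -0.001
after twist [ 4.  -1.5 86.9]
delta tool [ 4.7 -1.5 86.8]
12755 (array([ 501.2, -328.9]), array([ 44.1, 104.2]), 76.38) 0.03065576533872535
```

View pics/w1.png

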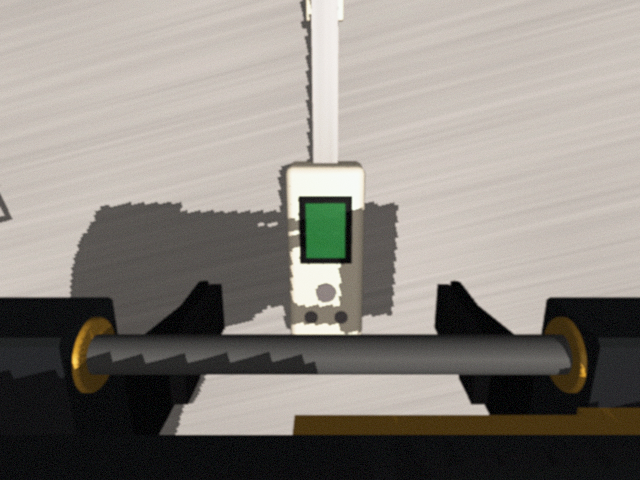

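The wrist view shows the tester centred between the fingers and aligned, with the shaft pointing up the image. I'll descend and grip.

```bash
python3 -m inch '[[1,3,-1,30,0],[1,1,0,30,0],[1,0,0,20,0],[1,0,0,5,0],[1,0,0,0,0]]'
python3 go.py 510 -333.4 17 -13.8
```

```text
time: 2.02
position: [0.5076, -0.3477, 0.0246]
tool_rot: [3.107, -0.399, 0.002]
ft_force: [0.2, -0.4, 0.7]
grip_width: 0.998
t 2.02 p [ 507.6 -347.7   24.6] heading -14.65 zaxis [ 0.    -0.009 -1.   ] F [ 0.2 -0.4  0.7] grip 0.998
twist -0.015
after twist [ -1.1 -14.4   7.6]
delta tool [ -1.3 -14.5   7.4]
```

```bash
python3 -m inch '[[1,0,-8,0,-0.015],[1,0,0,0,0]]'; python3 go.py 510 -333.4 17 -13.8;  python3 -m inch '[[1,0,0,0,0],[1,0,0,0,0]]';python3 go.py 510 -333.4 17 -13.8
```

```text
time: 2.28
position: [0.511, -0.3401, 0.0266]
tool_rot: [3.109, -0.374, 0.007]
ft_force: [-0.4, -0.1, 0.3]
grip_width: 0.998
t 2.27 p [ 511.  -340.1   26.6] heading -13.73 zaxis [ 0.003 -0.011 -1.   ] F [-0.4 -0.1  0.3] grip 0.998
twist 0.001
after twist [-2.6 -6.2  9.6]
delta tool [-2.6 -6.3  9.5]
time: 2.52
position: [0.5117, -0.3401, 0.0276]
tool_rot: [3.108, -0.373, 0.009]
ft_force: [0.3, 0.4, 0.7]
grip_width: 0.999
t 2.52 p [ 511.7 -340.1   27.6] heading -13.68 zaxis [ 0.004 -0.012 -1.   ] F [0.3 0.4 0.7] grip 0.999
twist 0.002
after twist [-3.3 -6.1 10.6]
delta tool [-3.3 -6.2 10.5]
```

```bash
python3 -m inch '[[1,-2,-6,6,0],[1,-1,0,5,0],[1,0,0,1,0]]'; python3 go.py 510 -333.4 17 -13.8
```

```text
time: 2.9
position: [0.51, -0.333, 0.0145]
tool_rot: [3.108, -0.373, 0.008]
ft_force: [0.2, -0.0, -0.2]
grip_width: 0.997
t 2.90 p [ 510.  -333.    14.5] heading -13.68 zaxis [ 0.004 -0.012 -1.   ] F [ 0.2 -0.  -0.2] grip 0.997
twist 0.002
after twist [ 0.1  0.3 -2.5]
delta tool [ 0.1  0.4 -2.5]
```

```bash
python3 -m inch '[[1,0,0,-3,0],[-1,0,0,0,0],[-1,0,0,0,0],[-1,0,0,0,0],[-1,0,0,0,0]]' 45; python3 go.py ; python3 -m inch '[[-1,0,0,0,0],[-1,0,0,-30,0],[-1,0,0,-40,0],[-1,0,0,-40,0],[-1,0,0,0,0]]'; python3 go.py 551 -29 160 -2
```

```text
time: 3.52
position: [0.51, -0.3334, 0.0178]
tool_rot: [3.108, -0.373, 0.008]
ft_force: [0.4, -0.7, 0.3]
grip_width: 0.631
t 3.52 p [ 510.  -333.4   17.8] heading -13.70 zaxis [ 0.004 -0.012 -1.   ] F [ 0.4 -0.7  0.3] grip 0.631
time: 4.15
position: [0.5073, -0.3306, 0.1269]
tool_rot: [3.111, -0.374, -0.002]
ft_force: [0.4, -0.2, -3.5]
grip_width: 0.504
t 4.15 p [ 507.3 -330.6  126.9] heading -13.70 zaxis [-0.002 -0.008 -1.   ] F [ 0.4 -0.2 -3.5] grip 0.504
twist -0.204
after twist [  33.2 -302.9  -33.1]
delta tool [ -28.9 -303.1  -35.5]
```

```bash
python3 -m inch '[[-1,0,0,-30,-0.1],[-1,8,-50,-8,-0.1],[-1,8,-50,0,0],[-1,8,-50,0,0],[-1,8,-50,0,0]]';python3 -m inch '[[-1,0,-40,0,0],[-1,0,-20,0,0],[-1,0,0,0,0]]';  python3 go.py 551 -29 160 -2
```

```text
time: 4.78
position: [0.5455, -0.1323, 0.1532]
tool_rot: [3.137, -0.07, -0.026]
ft_force: [0.8, -0.3, -2.5]
grip_width: 0.499
time: 5.15
position: [0.5448, -0.0637, 0.1462]
tool_rot: [-3.14, 0.054, 0.042]
ft_force: [0.1, 1.5, -2.7]
grip_width: 0.5
t 5.15 p [544.8 -63.7 146.2] heading -1.98 zaxis [-0.026  0.001 -1.   ] F [ 0.1  1.5 -2.7] grip 0.500
twist 0.0
after twist [  5.  -34.9 -13.8]
delta tool [  4.6 -34.8 -13.9]
```

```bash
python3 -m inch '[[-1,5,-25,-6,0],[-1,0,-8,0,0],[-1,0,0,0,0]]';  python3 go.py 551 -29 150 -2
python3 - <<'E'
from bench import ctrl
from h import *
for n in("side","top","wrist"):
    i=ctrl.get_image(n);np.savez(f"{n}1.npz",**i);cv2.imwrite(f"pics/{n}1.png",i["color"][:,:,::-1])
    W=cloud(i);c=i["color"].astype(int);z=W[...,2]
    m=(c.min(-1)>110)&(z>.115)&(z<.2)&(abs(W[...,0]-.56)<.16)&(abs(W[...,1]+.035)<.06)
    if m.sum()>9: print(n,m.sum(),rect(W[m]),np.nanpercentile(z[m],[5,50,95]))
a=cv2.imread("pics/side1.png")[190:340,290:470];b=cv2.imread("pics/top1.png")[150:290,240:420]
cv2.imwrite("pics/s1.png",np.hstack([cv2.resize(a,(400,333)),cv2.resize(b,(400,333))]))
E
```

```text
time: 5.52
position: [0.5488, -0.0356, 0.1482]
tool_rot: [3.139, -0.062, -0.051]
ft_force: [-0.5, -0.3, -3.1]
grip_width: 0.502
t 5.53 p [548.8 -35.6 148.2] heading -2.28 zaxis [-0.033 -0.001 -0.999] F [-0.5 -0.3 -3.1] grip 0.502
twist -0.005
after twist [ 2.  -6.7 -1.8]
delta tool [ 1.9 -6.7 -1.9]
side 1016 (array([591.4, -43.3]), array([ 45.5, 219. ]), 85.73) [0.1353094  0.14726007 0.16191767]
top 58 (array([500.1, -17.5]), array([34.1,  9.6]), 2.92) [0.15606157 0.16082184 0.16444385]
wrist 18478 (array([581.7, -42.9]), array([ 59.3, 160.1]), 82.05) [0.1396112  0.15883047 0.16257802]
```

View pics/s1.png

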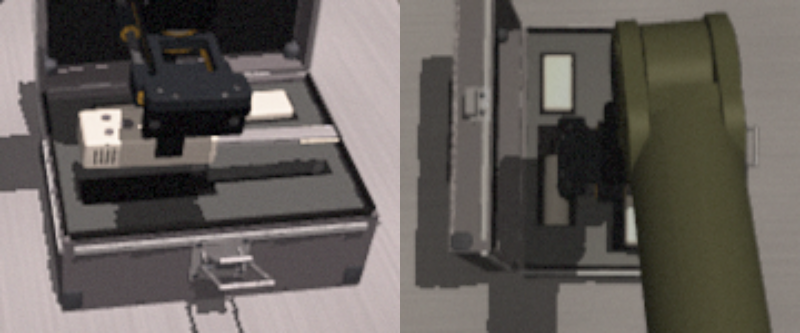

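View pics/wrist1.png

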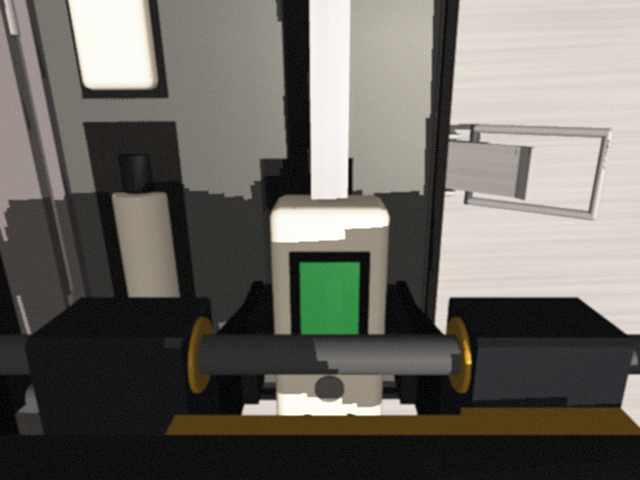

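```bash
python3 - <<'E'
from h import *
w=dict(np.load("wrist1.npz"));S=dict(np.load("side1.npz"));S0=dict(np.load("side0.npz"))
print("pocket LF,RF, slotL, pocketL",ray(w,[(262,158),(352,158),(285,100),(262,185)],.084).round(4)[:,:2])
print("latch: lever",ray(w,[(531,146),(527,199)],.094).round(4)[:,:2],"bar",ray(w,[(610,130),(596,217)],.103).round(4)[:,:2])
W=cloud(w)
for r in (215,240):
    g=w["color"][r].astype(int).min(-1); print(r,[(c,tuple(W[r,c].round(4))) for c in (275,300,355,382)])
for c in (300,360):print([(r,W[r,c].round(4)) for r in (199,203,207)])
print("slot surf",[W[r,c].round(3) for r,c in((100,300),(100,260),(175,275),(150,380))])
# side dark profile in side0: columns
g=S0["color"].astype(int).sum(-1)
for u in(345,360,375):print(u,[(v,g[v,u]) for v in range(256,290)])
print(ray(S0,[(326,272),(386,268),(345,266),(345,281)],.084).round(4)[:,:2])
g=S["color"].astype(int).sum(-1);v=np.arange(225,275)
W=cloud(S);
print("tester rear end side:",ray(S,[(326.0,265.0)],.13).round(4))
m=(S["color"].min(-1)>110)&(abs(W[...,0]-.5)<.08)&(abs(W[...,1]+.04)<.05)&(W[...,2]>.11)
P=W[m];print("min x",np.percentile(P[:,0],[0,1,3]).round(4),"low z",np.percentile(P[:,2],[0,1,3]).round(4))
E
```

```text
pocket LF,RF, slotL, pocketL [[ 6.012e-01 -1.800e-03]
 [ 5.994e-01 -4.820e-02]
 [ 6.292e-01 -1.570e-02]
 [ 5.872e-01 -6.000e-04]]
latch: lever [[ 0.6032 -0.1352]
 [ 0.5766 -0.136 ]] bar [[ 0.6102 -0.1669]
 [ 0.5684 -0.1669]]
215 [(275, (np.float64(0.5909), np.float64(-0.0165), np.float64(0.1592))), (300, (np.float64(0.5903), np.float64(-0.0254), np.float64(0.1582))), (355, (np.float64(0.5894), np.float64(-0.0452), np.float64(0.1577))), (382, (np.float64(0.5894), np.float64(-0.0547), np.float64(0.1593)))]
240 [(275, (np.float64(0.5812), np.float64(-0.0156), np.float64(0.1583))), (300, (np.float64(0.5814), np.float64(-0.0249), np.float64(0.16))), (355, (np.float64(0.5804), np.float64(-0.0449), np.float64(0.1593))), (382, (np.float64(0.5804), np.float64(-0.0546), np.float64(0.1604)))]
[(199, array([ 0.5925, -0.0245,  0.1425])), (203, array([ 0.5928, -0.025 ,  0.1505])), (207, array([ 0.5926, -0.0253,  0.1557]))]
[(199, array([ 0.5916, -0.0481,  0.1427])), (203, array([ 0.592 , -0.0475,  0.1508])), (207, array([ 0.5919, -0.0471,  0.1563]))]
slot surf [array([ 0.629, -0.022,  0.071]), arr
[... 1810 characters left out ...]
66, np.int64(181)), (267, np.int64(111)), (268, np.int64(93)), (269, np.int64(68)), (270, np.int64(93)), (271, np.int64(73)), (272, np.int64(81)), (273, np.int64(79)), (274, np.int64(79)), (275, np.int64(85)), (276, np.int64(50)), (277, np.int64(92)), (278, np.int64(178)), (279, np.int64(284)), (280, np.int64(303)), (281, np.int64(302)), (282, np.int64(295)), (283, np.int64(286)), (284, np.int64(288)), (285, np.int64(290)), (286, np.int64(296)), (287, np.int64(304)), (288, np.int64(296)), (289, np.int64(266))]
[[ 0.4859 -0.0192]
 [ 0.6053 -0.0255]
 [ 0.5261 -0.0078]
 [ 0.518  -0.0493]]
tester rear end side: [[ 0.4808 -0.0483  0.13  ]]
min x [0.4331 0.4449 0.4665] low z [0.1336 0.1348 0.1358]
```

The wrist view shows the handset front at about row 203 and the pocket front end at row 158, columns 262–352. The tester therefore needs about +4.5 mm in x and +10 mm in y before going down.

```bash
python3 -m inch '[[-1,4,-7,10,-0.005],[-1,0,-3,12,0],[-1,0,0,8,0],[-1,0,0,0,0]]';  python3 go.py 553 -25.4 112 -2
python3 - <<'E'
from bench import ctrl
from h import *
i=ctrl.get_image("wrist");np.savez("wrist2.npz",**i);cv2.imwrite("pics/wrist2.png",i["color"][:,:,::-1])
E
```

```text
time: 6.18
position: [0.5521, -0.0271, 0.1155]
tool_rot: [3.138, -0.059, -0.053]
ft_force: [-0.0, 0.2, -2.6]
grip_width: 0.498
t 6.17 p [552.1 -27.1 115.5] heading -2.15 zaxis [-0.034 -0.001 -0.999] F [-0.   0.2 -2.6] grip 0.498
twist -0.003
after twist [ 0.9 -1.7  3.5]
delta tool [ 1.  -1.7  3.4]
```

View pics/wrist2.png

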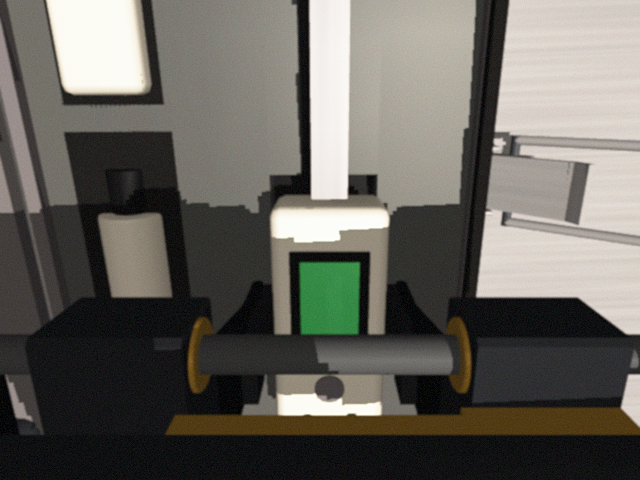

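The wrist view now shows the pocket's front corners at (271,176) and (378,176), nearly centred on the handset front.

```bash
python3 - <<'E'
from h import *
w=dict(np.load("wrist2.npz"));W=cloud(w);print(ray(w,[(271,176),(378,176),(299,100)],.084).round(4)[:,:2])
g=w["color"].astype(int).sum(-1)
print(g[100,290:315:2],g[180,262:284:2],g[180,366:386:2]);print([(r,g[r,285]) for r in range(168,184,2)])
for r in(225,240):
  z=W[r,:,2]; c=np.where((z>.115)&(W[r,:,0]>.5))[0];c=c[(c>255)&(c<400)];print(r,c.min(),c.max(),W[r,c.min()].round(4),W[r,c.max()].round(4))
print([W[r,c].round(4) for c in(285,300,360,375) for r in(203,206)])
E
```

```text
[[ 0.6005 -0.0013]
 [ 0.5988 -0.0489]
 [ 0.6323 -0.0156]]
[418 441 437 319 147  83  46  42  43  39 473 720 725] [380 372 376 364 173 123 113 107 110 121 107] [104  39  23  62  70 165 427 445 446 456]
[(168, np.int64(390)), (170, np.int64(383)), (172, np.int64(397)), (174, np.int64(320)), (176, np.int64(119)), (178, np.int64(113)), (180, np.int64(121)), (182, np.int64(104))]
225 270 389 [ 0.5891 -0.0048  0.1222] [ 0.5876 -0.0487  0.1225]
240 271 388 [ 0.5838 -0.005   0.1239] [ 0.5818 -0.0483  0.1226]
[array([ 0.5962, -0.0104,  0.1179]), array([ 0.5961, -0.0108,  0.1222]), array([ 0.5957, -0.0159,  0.1167]), array([ 0.5958, -0.0162,  0.1219]), array([ 0.5948, -0.0385,  0.1166]), array([ 0.595 , -0.0381,  0.1218]), array([ 0.5948, -0.0441,  0.1173]), array([ 0.595 , -0.0435,  0.1226])]
```

```bash
python3 -m inch '[[-1,1,-2,6,0],[-1,0,0,7,0],[-1,0,0,0,0]]';  python3 go.py 552.7 -25.2 100 -2;python3 -m inch '[[-1,0,0,4,0],[-1,0,0,3,0]]';  python3 go.py 552.7 -25.2 87 -2
```

```text
time: 6.6
position: [0.5535, -0.0252, 0.1025]
tool_rot: [3.138, -0.059, -0.05]
ft_force: [-0.7, 0.0, -3.4]
grip_width: 0.495
t 6.60 p [553.5 -25.2 102.5] heading -2.17 zaxis [-0.032 -0.002 -0.999] F [-0.7  0.  -3.4] grip 0.495
twist -0.003
after twist [-0.8  0.1  2.5]
delta tool [-0.7  0.   2.6]
time: 6.85
position: [0.5539, -0.025, 0.0961]
tool_rot: [3.138, -0.059, -0.048]
ft_force: [-1.9, 1.0, 2.1]
grip_width: 0.498
t 6.85 p [553.9 -25.   96.1] heading -2.16 zaxis [-0.03  -0.002 -1.   ] F [-1.9  1.   2.1] grip 0.498
twist -0.003
after twist [-1.2  0.3  9.1]
delta tool [-0.9  0.3  9.1]
```

```bash
python3 -m inch '[[-1,-1,0,5,0],[-1,0,0,5,0]]';  python3 go.py 552.7 -25.2 87 -2;python3 -m inch '[[-1,0,0,6,0],[-1,0,0,6,0]]';  python3 go.py 552.7 -25.2 87 -2
```

```text
time: 7.1
position: [0.5536, -0.025, 0.0875]
tool_rot: [3.138, -0.058, -0.044]
ft_force: [-8.3, 1.2, 17.5]
grip_width: 0.501
t 7.10 p [553.6 -25.   87.5] heading -2.12 zaxis [-0.028 -0.002 -1.   ] F [-8.3  1.2 17.5] grip 0.501
twist -0.002
after twist [-0.9  0.2  0.5]
delta tool [-0.9  0.2  0.6]
time: 7.35
position: [0.5536, -0.0249, 0.0867]
tool_rot: [3.134, -0.059, -0.045]
ft_force: [-17.0, 0.2, 40.8]
grip_width: 0.496
t 7.35 p [553.6 -24.9  86.7] heading -2.15 zaxis [-0.029 -0.006 -1.   ] F [-17.    0.2  40.8] grip 0.496
twist -0.003
after twist [-0.8  0.3 -0.3]
delta tool [-0.9  0.3 -0.3]
```

```bash
python3 -m inch '[[0.4,0,0,0,0],[0.5,0,0,0,0],[0.5,0,0,0,0],[0.5,0,0,-30,0],[-1,-25,0,-20,0]]';python3 -m inch '[[-1,-10,0,0,0],[-1,0,0,0,0],[-1,0,0,0,0]]';  python3 go.py 518 -24 108 -2
python3 - <<'E'
from bench import ctrl
from h import *
i=ctrl.get_image("wrist");np.savez("wrist3.npz",**i)
W=cloud(i);x,y,z=W[...,0],W[...,1],W[...,2];c=i["color"].astype(int)
m=(z>.093)&(z<.106)&(x>.47)&(x<.605)&(y>-.06)&(y<.01)&(c.min(-1)>60)
P=W[m];print(m.sum(),rect(P));A=np.c_[P[:,:2]-[.54,-.025],np.ones(len(P))];print(np.linalg.lstsq(A,P[:,2],rcond=None)[0])
E
```

```text
time: 7.98
position: [0.5291, -0.024, 0.1361]
tool_rot: [3.135, -0.06, -0.05]
ft_force: [-0.3, -0.5, 0.0]
grip_width: 0.697
time: 8.35
position: [0.5184, -0.024, 0.1351]
tool_rot: [3.134, -0.061, -0.05]
ft_force: [1.1, -0.8, -0.2]
grip_width: 0.379
t 8.35 p [518.4 -24.  135.1] heading -2.24 zaxis [-0.032 -0.006 -0.999] F [ 1.1 -0.8 -0.2] grip 0.379
twist -0.004
after twist [-0.4  0.1 27.1]
delta tool [ 0.5 -0.1 27.1]
19061 (array([541.1, -22.7]), array([ 44.2, 110.8]), 88.03)
[-0.00218953  0.00043522  0.09951767]
```

```bash
python3 -m inch '[[-1,15,0,15,0],[-1,0,0,13,0],[-1,0,0,4,0],[-1,0,0,4,0]]';python3 go.py;python3 -m inch '[[-1,0,0,5,0],[-1,0,0,5,0],[-1,0,0,-40,0],[-1,0,0,-50,0],[-1,0,0,-50,0]]';python3 go.py
python3 - <<'E'
from h import *
T=dict(np.load("top0.npz"));W=cloud(T);x,y,z=W[...,0],W[...,1],W[...,2]
m=(z>.1)&(x>.44)&(x<.75)&(y>0)&(y<.2);P=W[m]
for a in np.arange(.1,.32,.02):
    q=P[(P[:,2]>a)&(P[:,2]<=a+.02)]
    if len(q):print(a.round(2),len(q),np.percentile(q[:,1],[2,50,98]).round(3),np.percentile(q[:,0],[2,98]).round(3))
for n,b in(("bottle",(.55,.75,.3,.45)),("bowl",(.2,.56,.2,.6))):
    m=(z>.03)&(x>b[0])&(x<b[1])&(y>b[2])&(y<b[3]);print(n,W[m].min(0),W[m].max(0))
E
```

```text
time: 8.9
position: [0.5326, -0.024, 0.0993]
tool_rot: [3.135, -0.06, -0.054]
ft_force: [-11.6, -0.4, 41.5]
grip_width: 0.012
t 8.90 p [532.6 -24.   99.3] heading -2.21 zaxis [-0.034 -0.005 -0.999] F [-11.6  -0.4  41.5] grip 0.012
time: 9.52
position: [0.5343, -0.0225, 0.2408]
tool_rot: [3.131, -0.059, -0.062]
ft_force: [0.1, -0.3, -1.3]
grip_width: 0.001
t 9.53 p [534.3 -22.5 240.8] heading -2.18 zaxis [-0.04  -0.008 -0.999] F [ 0.1 -0.3 -1.3] grip 0.001
0.1 199 [0.1   0.128 0.141] [0.463 0.729]
0.12 111 [0.104 0.131 0.136] [0.464 0.729]
0.14 46 [0.103 0.116 0.145] [0.461 0.734]
0.16 107 [0.106 0.174 0.179] [0.462 0.73 ]
0.18 33 [0.108 0.119 0.153] [0.464 0.731]
0.2 39 [0.109 0.119 0.157] [0.462 0.73 ]
0.22 27 [0.11  0.119 0.145] [0.462 0.734]
0.24 34 [0.112 0.122 0.159] [0.462 0.732]
0.26 23 [0.114 0.126 0.16 ] [0.462 0.733]
0.28 2221 [0.119 0.14  0.161] [0.468 0.729]
0.3 48 [0.137 0.141 0.146] [0.588 0.61 ]
bottle [0.61191681 0.4263949  0.03026327] [0.67004984 0.4498096  0.17490019]
bowl [0.2000397  0.31671518 0.0300182 ] [0.47916084 0.57505119 0.1683152 ]
```

```bash
python3 -m inch '[[-1,20,0,-40,0],[-1,20,0,-40,0],[-1,20,0,-20,0],[-1,0,-30,0,0],[-1,0,-45,0,0]]';python3 -m inch '[[-1,0,-45,0,0],[-1,0,-45,0,0],[-1,0,-45,0,0],[-1,0,-15,0,0],[-1,0,0,0,0]]';python3 go.py 595 205 265 -2
```

```text
time: 10.15
position: [0.6041, 0.0477, 0.3472]
tool_rot: [3.128, -0.074, -0.045]
ft_force: [0.2, 0.2, -0.1]
grip_width: 0.005
time: 10.78
position: [0.6093, 0.2052, 0.3453]
tool_rot: [3.129, -0.067, -0.046]
ft_force: [-0.1, -1.1, 0.5]
grip_width: 0.008
t 10.78 p [609.3 205.2 345.3] heading -2.45 zaxis [-0.029 -0.011 -1.   ] F [-0.1 -1.1  0.5] grip 0.008
twist -0.008
after twist [-14.3   0.7  80.3]
delta tool [-12.   -0.2  80.7]
```

```bash
python3 -m inch '[[-1,-8,0,30,0],[-1,-4,0,35,0],[-1,0,0,12,0],[-1,0,0,0,0]]';python3 go.py 595 170 268 -2;python3 -m inch '[[-1,0,25,0,0],[-1,0,25,0,0],[-1,0,25,0,0],[-1,0,25,0,0],[-1,0,25,0,0]]';python3 go.py 595 50 268
```

```text
time: 11.28
position: [0.5974, 0.1968, 0.2686]
tool_rot: [3.125, -0.082, -0.039]
ft_force: [-0.4, -0.2, 0.8]
grip_width: 0.009
t 11.28 p [597.4 196.8 268.6] heading -3.02 zaxis [-0.026 -0.015 -1.   ] F [-0.4 -0.2  0.8] grip 0.009
twist -0.018
after twist [-1.5 26.9  0.6]
delta tool [-1.  26.9  1.1]
time: 11.9
position: [0.5947, 0.0758, 0.28]
tool_rot: [3.137, -0.073, -0.019]
ft_force: [0.0, 1.6, 0.6]
grip_width: 0.006
t 11.90 p [594.7  75.8 280. ] heading -2.65 zaxis [-0.012 -0.003 -1.   ] F [0.  1.6 0.6] grip 0.006
delta tool [ 1.7 25.7 12. ]
```

```bash
python3 -m inch '[[-1,0,20,14,0],[-1,0,20,10,0],[-1,0,20,10,0],[-1,0,15,12,0]]';python3 go.py -- ;python3 go.py 595 -38 214
```

```text
time: 12.4
position: [0.5925, -0.0041, 0.235]
tool_rot: [3.138, -0.075, -0.009]
ft_force: [0.6, -0.1, 0.3]
grip_width: 0.001
t 12.40 p [592.5  -4.1 235. ] heading -2.74 zaxis [-0.006 -0.003 -1.   ] F [ 0.6 -0.1  0.3] grip 0.001
t 12.40 p [592.5  -4.1 235. ] heading -2.74 zaxis [-0.006 -0.003 -1.   ] F [ 0.6 -0.1  0.3] grip 0.001
delta tool [ 4.2 33.7 21.1]
```

```bash
cat > lid.py <<'E'
from h import *
from bench import ctrl
i=ctrl.get_image("side");W=cloud(i);x,y,z=W[...,0],W[...,1],W[...,2]
# lid side strips away from gripper: highest points per y bin at x .465-.50
for x0,x1 in((.465,.5),(.69,.725)):
    print(x0,[(round(b,2),round(float(np.nanmax(np.where(m,z,np.nan))),3)) for b in np.arange(-.12,.18,.02) for m in [(x>x0)&(x<x1)&(y>b)&(y<b+.02)&(z<.32)] if m.sum()>3])
E
python3 lid.py
```

```text
0.465 [(np.float64(-0.12), 0.084), (np.float64(-0.1), 0.097), (np.float64(-0.08), 0.086), (np.float64(-0.06), 0.23), (np.float64(-0.04), 0.247), (np.float64(-0.02), 0.099), (np.float64(0.0), 0.095), (np.float64(0.02), 0.096), (np.float64(0.04), 0.096), (np.float64(0.06), 0.096), (np.float64(0.08), 0.096), (np.float64(0.1), 0.091), (np.float64(0.14), 0.002), (np.float64(0.16), 0.0)]
0.69 [(np.float64(-0.12), 0.097), (np.float64(-0.1), 0.096), (np.float64(-0.08), 0.096), (np.float64(-0.06), 0.244), (np.float64(-0.04), 0.247), (np.float64(-0.02), 0.096), (np.float64(0.0), 0.166), (np.float64(0.02), 0.097), (np.float64(0.04), 0.094), (np.float64(0.06), 0.094), (np.float64(0.08), 0.091)]
```

```bash
python3 -m inch '[[-1,0,16,12,0],[-1,0,14,15,0],[-1,0,12,15,0],[-1,0,12,20,0],[-1,0,10,20,0]]';python3 go.py 595 -82 133 -2;python3 -m inch '[[-1,0,0,12,0],[-1,0,0,10,0]]'; python3 go.py 595 -82 133 -2
```

```text
time: 13.08
position: [0.587, -0.0748, 0.1456]
tool_rot: [3.136, -0.077, -0.016]
ft_force: [0.5, -0.4, 0.7]
grip_width: 0.004
t 13.07 p [587.  -74.8 145.6] heading -2.82 zaxis [-0.01  -0.004 -1.   ] F [ 0.5 -0.4  0.7] grip 0.004
twist -0.014
after twist [ 8.3  6.9 12.6]
delta tool [ 8.5  6.7 12.6]
time: 13.32
position: [0.5861, -0.0776, 0.1305]
tool_rot: [3.132, -0.081, -0.018]
ft_force: [-28.9, 4.2, 80.3]
grip_width: 0.008
t 13.32 p [586.1 -77.6 130.5] heading -2.97 zaxis [-0.012 -0.008 -1.   ] F [-28.9   4.2  80.3] grip 0.008
twist -0.017
after twist [ 9.1  4.1 -2.5]
delta tool [ 9.1  3.9 -2.5]
```

```bash
python3 -m inch '[[0.0,0,0,-15,0],[0,0,10,-20,0],[0,0,20,-20,0],[0,0,30,-10,0],[0,0,20,0,0]]';python3 -m inch '[[0,0,5,0,0],[0,0,0,0,0]]'; python3 go.py 590 -170 150 -2; python3 lid.py
python3 - <<'E'
from bench import ctrl
from h import *
S=ctrl.get_image("side");T=ctrl.get_image("top");w=ctrl.get_image("wrist")
for n,i in(("S",S),("T",T),("w",w)):np.savez(f"{n}4.npz",**i)
a=cv2.resize(S["color"][200:340,290:470],(400,311));b=cv2.resize(w["color"],(400,300))
cv2.imwrite("pics/l4.png",np.hstack([a[:300],b])[:,:,::-1])
E
```

```text
time: 13.95
position: [0.5857, -0.1532, 0.2017]
tool_rot: [3.133, -0.066, -0.006]
ft_force: [0.2, 0.4, -1.4]
grip_width: 0.458
time: 14.2
position: [0.5848, -0.1588, 0.2001]
tool_rot: [3.134, -0.069, -0.009]
ft_force: [-0.4, 1.0, 0.5]
grip_width: 0.497
t 14.20 p [ 584.8 -158.8  200.1] heading -2.51 zaxis [-0.006 -0.007 -1.   ] F [-0.4  1.   0.5] grip 0.497
twist -0.009
after twist [ 5.6 11.  50.1]
delta tool [ 5.9 10.6 50.2]
0.465 [(np.float64(-0.12), 0.002), (np.float64(-0.1), 0.137), (np.float64(-0.08), 0.137), (np.float64(-0.06), 0.136), (np.float64(-0.04), 0.135), (np.float64(-0.02), 0.135), (np.float64(0.0), 0.135), (np.float64(0.02), 0.134), (np.float64(0.04), 0.134), (np.float64(0.06), 0.134), (np.float64(0.08), 0.133), (np.float64(0.1), 0.132), (np.float64(0.12), 0.001), (np.float64(0.14), 0.001), (np.float64(0.16), 0.0)]
0.69 [(np.float64(-0.12), 0.136), (np.float64(-0.1), 0.138), (np.float64(-0.04), 0.134), (np.float64(-0.02), 0.133), (np.float64(0.0), 0.134), (np.float64(0.02), 0.132)]
```

View pics/l4.png

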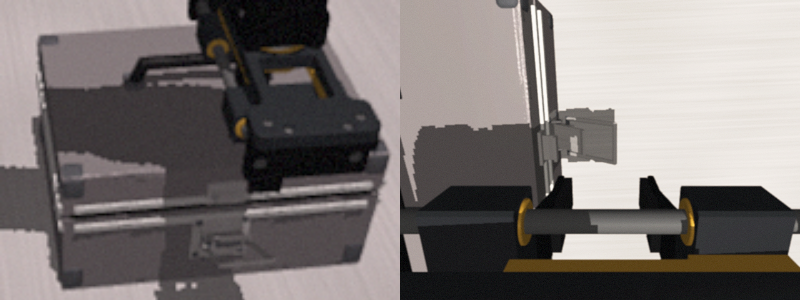

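The lid is shut on its seal, with its front top edge at about 136 mm. The loop isn't clear at this scale, so I'll look closer.

```bash
python3 - <<'E'
from h import *
S=dict(np.load("S4.npz"));w=dict(np.load("w4.npz"));T=dict(np.load("T4.npz"))
a=cv2.resize(S["color"][280:335,350:430],(400,275),interpolation=2);b=cv2.resize(w["color"][130:290,210:390],(400,356),interpolation=2)
a=cv2.copyMakeBorder(a,0,81,0,0,0)
cv2.imwrite("pics/l5.png",np.clip(np.hstack([a,b])[:,:,::-1].astype(float)*1.5,0,255))
W=cloud(w);x,y,z=W[...,0],W[...,1],W[...,2]
m=(z>.02)&(z<.14)&(y<-.112)&(x>.54)&(x<.64);P=W[m];print(len(P))
for a in np.arange(-.2,-.11,.008):
    q=P[(P[:,1]>a)&(P[:,1]<=a+.008)]
    if len(q):print(a.round(3),len(q),q.min(0).round(3),q.max(0).round(3))
E
```

```text
2886
-0.176 46 [ 0.586 -0.169  0.102] [ 0.61  -0.168  0.105]
-0.168 523 [ 0.567 -0.168  0.098] [ 0.611 -0.16   0.106]
-0.16 179 [ 0.567 -0.16   0.093] [ 0.611 -0.152  0.103]
-0.152 165 [ 0.567 -0.152  0.087] [ 0.612 -0.144  0.097]
-0.144 188 [ 0.567 -0.144  0.082] [ 0.612 -0.136  0.099]
-0.136 597 [ 0.568 -0.136  0.075] [ 0.612 -0.128  0.1  ]
-0.128 586 [ 0.568 -0.128  0.07 ] [ 0.612 -0.12   0.091]
-0.12 602 [ 0.568 -0.12   0.063] [ 0.612 -0.112  0.084][ WARN:0@0.115] global loadsave.cpp:1063 imwrite_ Unsupported depth image for selected encoder is fallbacked to CV_8U.
```

View pics/l5.png

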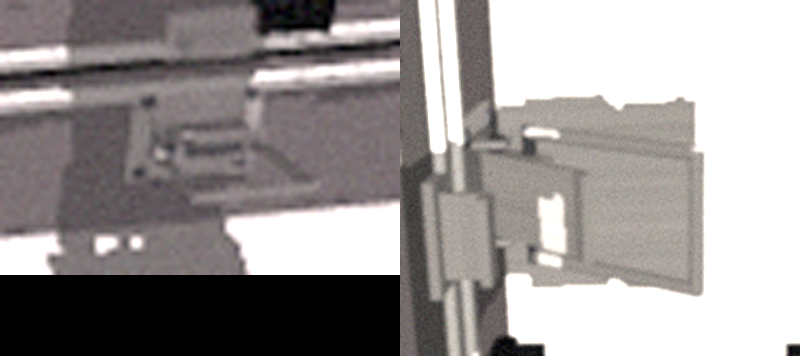

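The crop shows the lever and loop unchanged, with the loop in shadow beyond the lever tip and the keeper above. I'll sweep the bar up and over from outside with shut fingers.

```bash
python3 -m inch '[[-1,4,30,0,0],[-1,0,20,0,0],[-1,0,0,30,0],[-1,0,0,35,0],[-1,0,0,30,0]]';python3 -m inch '[[-1,0,0,0,0],[-1,0,0,0,0]]'; python3 go.py 589 -195 95 -2
```

```text
time: 15.02
position: [0.5896, -0.208, 0.1067]
tool_rot: [3.134, -0.06, 0.002]
ft_force: [-0.4, 0.6, -0.4]
grip_width: 0.043
time: 15.28
position: [0.5884, -0.2071, 0.1053]
tool_rot: [3.136, -0.059, -0.003]
ft_force: [-0.3, -0.4, 0.2]
grip_width: 0.005
t 15.28 p [ 588.4 -207.1  105.3] heading -2.17 zaxis [-0.002 -0.005 -1.   ] F [-0.3 -0.4  0.2] grip 0.005
twist -0.003
after twist [  0.2 -12.1  10.3]
delta tool [  0.2 -12.2  10.3]
```

```bash
python3 -m inch '[[-1,0,-6,9,0],[-1,0,-8,0,0],[-1,0,-6,-3,0],[-1,0,-8,-8,0]]'; python3 go.py 589 -163 114 -2;
```

```text
time: 15.78
position: [0.5911, -0.1775, 0.1101]
tool_rot: [3.135, -0.06, 0.003]
ft_force: [-0.7, -0.4, 0.3]
grip_width: 0.003
t 15.78 p [ 591.1 -177.5  110.1] heading -2.18 zaxis [ 0.002 -0.006 -1.   ] F [-0.7 -0.4  0.3] grip 0.003
twist -0.003
after twist [ -2.6 -14.4  -3.9]
delta tool [ -2.6 -14.4  -4. ]
```

```bash
cat > bar.py <<'E'
from h import *
from bench import ctrl
w=ctrl.get_image("wrist");W=cloud(w);x,y,z=W[...,0],W[...,1],W[...,2]
for x0,x1 in((.560,.572),(.608,.618)):
    m=(z>.05)&(z<.15)&(y<-.101)&(x>x0)&(x<x1);P=W[m]
    print(x0,[(a.round(3),len(q),q[:,2].max().round(3)) for a in np.arange(-.2,-.1,.006) for q in [P[(P[:,1]>a)&(P[:,1]<=a+.006)]] if len(q)>2])
S=ctrl.get_image("side");W=cloud(S);x,y,z=W[...,0],W[...,1],W[...,2]
m=(z>.04)&(z<.15)&(y<-.104)&(x>.55)&(x<.63)&~((abs(x-.59)<.0135)&(y<-.14));P=W[m]
print("side",[(a.round(3),len(q),q[:,2].max().round(3),q[:,0].min().round(3),q[:,0].max().round(3)) for a in np.arange(-.2,-.1,.006) for q in [P[(P[:,1]>a)&(P[:,1]<=a+.006)]] if len(q)>2])
E
python3 bar.py
```

```text
0.56 []
0.608 [(np.float64(-0.17), 98, np.float64(0.106)), (np.float64(-0.164), 132, np.float64(0.104)), (np.float64(-0.158), 124, np.float64(0.1)), (np.float64(-0.152), 116, np.float64(0.096)), (np.float64(-0.146), 116, np.float64(0.092)), (np.float64(-0.14), 113, np.float64(0.088)), (np.float64(-0.134), 102, np.float64(0.083)), (np.float64(-0.128), 98, np.float64(0.08)), (np.float64(-0.122), 101, np.float64(0.074)), (np.float64(-0.116), 39, np.float64(0.071)), (np.float64(-0.11), 24, np.float64(0.067)), (np.float64(-0.104), 11, np.float64(0.066))]
side [(np.float64(-0.176), 3, np.float64(0.103), np.float64(0.57), np.float64(0.575)), (np.float64(-0.17), 12, np.float64(0.104), np.float64(0.568), np.float64(0.576)), (np.float64(-0.164), 3, np.float64(0.098), np.float64(0.569), np.float64(0.571)), (np.float64(-0.158), 6, np.float64(0.096), np.float64(0.568), np.float64(0.571)), (np.float64(-0.152), 4, np.float64(0.089), np.float64(0.569), np.float64(0.572)), (np.float64(-0.146), 3, np.float64(0.086), np.float64(0.569), np.float64(0.572)), (np.float64(-0.14), 33, np.float64(0.098), np.float64(0.569), np.float64(0.595)), (np.float64(-0.134), 6, np.float64(0.09), np.float64(0.569), np.float64(0.578)), (np.float64(-0.128), 15, np.float64(0.084), np.float64(0.569), np.float64(0.596)), (np.float64(-0.122), 34, np.float64(0.08), np.float64(0.57), np.float64(0.603)), (np.float64(-0.116), 21, np.float64(0.12), np.float64(0.571), np.float64(0.602)), (np.float64(-0.11), 22, np.float64(0.113), np.float64(0.574), np.float64(0.594))]
```

The bar hasn't moved and the fingertip is above it, so I'll back out and come in lower.

```bash
python3 -m inch '[[-1,0,15,0,0],[-1,0,0,10,0],[-1,-2,0,8,0],[-1,0,0,0,0]]'; python3 go.py 589 -180 92 -2;
```

```text
time: 16.38
position: [0.589, -0.1942, 0.0917]
tool_rot: [3.134, -0.06, 0.006]
ft_force: [-0.9, -0.1, -1.0]
grip_width: 0.004
t 16.38 p [ 589.  -194.2   91.7] heading -2.18 zaxis [ 0.003 -0.007 -1.   ] F [-0.9 -0.1 -1. ] grip 0.004
twist -0.003
after twist [ -0.5 -14.2  -0.3]
delta tool [ -0.6 -14.2  -0.4]
```

```bash
python3 -m inch '[[-1,0,-10,0,0],[-1,0,-10,0,0],[-1,0,-5,0,0]]'; python3 go.py 589 -163 100 -2;python3 bar.py
```

```text
time: 16.75
position: [0.59, -0.1761, 0.094]
tool_rot: [3.122, -0.065, 0.009]
ft_force: [-0.2, -1.7, 0.5]
grip_width: 0.005
t 16.75 p [ 590.  -176.1   94. ] heading -2.37 zaxis [ 0.005 -0.019 -1.   ] F [-0.2 -1.7  0.5] grip 0.005
twist -0.006
after twist [ -1.5 -13.   -6. ]
delta tool [ -1.5 -12.9  -6.2]
0.56 []
0.608 [(np.float64(-0.17), 43, np.float64(0.109)), (np.float64(-0.164), 168, np.float64(0.109)), (np.float64(-0.158), 158, np.float64(0.105)), (np.float64(-0.152), 148, np.float64(0.099)), (np.float64(-0.146), 144, np.float64(0.095)), (np.float64(-0.14), 129, np.float64(0.089)), (np.float64(-0.134), 120, np.float64(0.084)), (np.float64(-0.128), 115, np.float64(0.079)), (np.float64(-0.122), 116, np.float64(0.074)), (np.float64(-0.116), 30, np.float64(0.07)), (np.float64(-0.11), 34, np.float64(0.068)), (np.float64(-0.104), 16, np.float64(0.068))]
side [(np.float64(-0.17), 6, np.float64(0.111), np.float64(0.569), np.float64(0.576)), (np.float64(-0.164), 6, np.float64(0.11), np.float64(0.568), np.float64(0.573)), (np.float64(-0.158), 3, np.float64(0.103), np.float64(0.569), np.float64(0.57)), (np.float64(-0.152), 5, np.float64(0.099), np.float64(0.568), np.float64(0.57)), (np.float64(-0.14), 6, np.float64(0.089), np.float64(0.569), np.float64(0.578)), (np.float64(-0.128), 12, np.float64(0.078), np.float64(0.57), np.float64(0.583)), (np.float64(-0.122), 11, np.float64(0.076), np.float64(0.57), np.float64(0.584)), (np.float64(-0.116), 9, np.float64(0.073), np.float64(0.575), np.float64(0.583)), (np.float64(-0.11), 18, np.float64(0.069), np.float64(0.574), np.float64(0.585))]
```

```bash
python3 -m inch '[[-1,0,-10,-5,0],[-1,0,-9,-6,0],[-1,0,-9,-5,0]]'; python3 go.py 589 -140 118 -2;python3 bar.py
```

```text
time: 17.23
position: [0.5917, -0.1395, 0.1095]
tool_rot: [3.13, -0.059, 0.009]
ft_force: [-0.1, 0.5, -0.1]
grip_width: 0.003
t 17.23 p [ 591.7 -139.5  109.5] heading -2.14 zaxis [ 0.005 -0.011 -1.   ] F [-0.1  0.5 -0.1] grip 0.003
twist -0.003
after twist [-2.7  0.6 -8.5]
delta tool [-2.6  0.7 -8.5]
0.56 []
0.608 [(np.float64(-0.134), 35, np.float64(0.129)), (np.float64(-0.128), 368, np.float64(0.13)), (np.float64(-0.122), 206, np.float64(0.109)), (np.float64(-0.116), 25, np.float64(0.076)), (np.float64(-0.11), 26, np.float64(0.069)), (np.float64(-0.104), 14, np.float64(0.065))]
side [(np.float64(-0.14), 5, np.float64(0.119), np.float64(0.578), np.float64(0.584)), (np.float64(-0.134), 23, np.float64(0.128), np.float64(0.57), np.float64(0.587)), (np.float64(-0.128), 64, np.float64(0.129), np.float64(0.569), np.float64(0.589)), (np.float64(-0.122), 32, np.float64(0.092), np.float64(0.57), np.float64(0.593)), (np.float64(-0.116), 20, np.float64(0.12), np.float64(0.577), np.float64(0.594)), (np.float64(-0.11), 20, np.float64(0.113), np.float64(0.575), np.float64(0.596))]
```

```bash
python3 -m inch '[[-1,-2,-2,-9,0],[-1,0,-5,-4,0],[-1,0,-8,0,0],[-1,0,-3,0,0]]'; python3 go.py 589 -120 123 -2;python3 bar.py
```

```text
time: 17.82
position: [0.5906, -0.1196, 0.1236]
tool_rot: [3.13, -0.057, 0.01]
ft_force: [-0.5, 0.8, -0.3]
grip_width: 0.01
t 17.82 p [ 590.6 -119.6  123.6] heading -2.09 zaxis [ 0.006 -0.011 -1.   ] F [-0.5  0.8 -0.3] grip 0.010
twist -0.002
after twist [-1.6  0.4  0.6]
delta tool [-1.6  0.4  0.6]
0.56 []
0.608 [(np.float64(-0.122), 57, np.float64(0.078)), (np.float64(-0.116), 210, np.float64(0.111)), (np.float64(-0.11), 327, np.float64(0.13)), (np.float64(-0.104), 54, np.float64(0.13))]
side [(np.float64(-0.14), 5, np.float64(0.089), np.float64(0.578), np.float64(0.602)), (np.float64(-0.134), 17, np.float64(0.084), np.float64(0.578), np.float64(0.604)), (np.float64(-0.128), 26, np.float64(0.081), np.float64(0.571), np.float64(0.611)), (np.float64(-0.122), 65, np.float64(0.129), np.float64(0.57), np.float64(0.614)), (np.float64(-0.116), 84, np.float64(0.135), np.float64(0.57), np.float64(0.611)), (np.float64(-0.11), 58, np.float64(0.128), np.float64(0.57), np.float64(0.61))]
```

```bash
python3 -m inch '[[-1,0,0,-30,0],[-1,0,12,-20,0],[-1,0,20,0,0],[-1,0,0,0,0]]'; python3 go.py 589 -135 110 -2;python3 bar.py; python3 -c "
from bench import ctrl
print(ctrl.get_state()['joint_positions'])
from h import *
S=ctrl.get_image('side');np.savez('S6.npz',**S)
w=ctrl.get_image('wrist');np.savez('w6.npz',**w)
a=cv2.resize(S['color'][270:335,340:430],(400,289),interpolation=2);b=cv2.resize(w['color'],(400,300))[:289]
cv2.imwrite('pics/l6.png',np.hstack([a,b])[:,:,::-1])
"
```

```text
time: 18.42
position: [0.5877, -0.1539, 0.1726]
tool_rot: [3.13, -0.059, 0.004]
ft_force: [0.2, 0.4, -0.1]
grip_width: 0.005
t 18.43 p [ 587.7 -153.9  172.6] heading -2.15 zaxis [ 0.002 -0.011 -1.   ] F [ 0.2  0.4 -0.1] grip 0.005
twist -0.003
after twist [  0.7 -18.9  62.6]
delta tool [  0.4 -19.6  62.4]
0.56 [(np.float64(-0.122), 15, np.float64(0.071)), (np.float64(-0.116), 65, np.float64(0.088)), (np.float64(-0.11), 54, np.float64(0.106)), (np.float64(-0.104), 38, np.float64(0.114))]
0.608 [(np.float64(-0.122), 48, np.float64(0.076)), (np.float64(-0.116), 112, np.float64(0.093)), (np.float64(-0.11), 150, np.float64(0.109)), (np.float64(-0.104), 90, np.float64(0.119))]
side [(np.float64(-0.14), 5, np.float64(0.086), np.float64(0.578), np.float64(0.595)), (np.float64(-0.134), 20, np.float64(0.084), np.float64(0.578), np.float64(0.604)), (np.float64(-0.128), 24, np.float64(0.08), np.float64(0.578), np.float64(0.605)), (np.float64(-0.122), 56, np.float64(0.087), np.float64(0.57), np.float64(0.614)), (np.float64(-0.116), 112, np.float64(0.12), np.float64(0.57), np.float64(0.614)), (np.float64(-0.11), 49, np.float64(0.117), np.float64(0.57), np.float64(0.613))]
[ 0.49735386  0.2756371  -0.35143662  1.62446922  0.10802946  1.25535071
 -1.48022501]
```

View pics/l6.png

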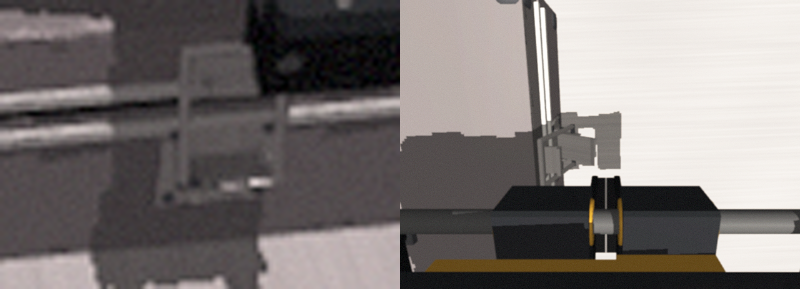

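The side view shows the loop standing upright over the keeper, with its bar behind the lip near (215,50) in the crop, and the lever still raised. Next I'll turn the tool 90° and press the lever partway down.

```bash
python3 -m inch '[[-1,0,0,0,-0.18],[-1,0,0,0,-0.18],[-1,0,0,0,-0.18],[-1,0,0,0,-0.18],[-1,0,0,0,-0.18]]'; python3 -m inch '[[-1,0,0,0,-0.18],[-1,0,0,0,-0.18],[-1,0,0,0,-0.18],[-1,0,0,0,-0.1],[-1,0,0,0,0]]'; python3 go.py 590 -142 100 88; python3 -c "
from bench import ctrl
print(ctrl.get_state()['joint_positions'])"
```

```text
time: 19.25
position: [0.5874, -0.1447, 0.1698]
tool_rot: [2.823, 1.368, -0.006]
ft_force: [-0.4, -0.1, -0.4]
grip_width: 0.007
time: 19.88
position: [0.5866, -0.1398, 0.167]
tool_rot: [-2.22, -2.22, 0.009]
ft_force: [-0.4, -0.3, 0.3]
grip_width: 0.002
t 19.88 p [ 586.6 -139.8  167. ] heading 90.00 zaxis [-0.005 -0.003 -1.   ] F [-0.4 -0.3  0.3] grip 0.002
twist 0.035
after twist [-2.1  3.5 67. ]
delta tool [-2.1  3.8 67. ]
[ 0.65632626  0.30691093 -0.56436913  1.62659997  0.17384057  1.26273033
  0.05928262]
```

```bash
python3 -m inch '[[-1,-3,3,30,0.035],[-1,0,1,25,0],[-1,0,0,10,0],[-1,0,0,0,0]]'; python3 go.py 590 -142 80 88;python3 -m inch '[[-1,0,0,10,0],[-1,0,0,10,0],[-1,0,0,5,0]]'; python3 go.py 590 -142 80 88;
```

```text
time: 20.38
position: [0.5908, -0.1414, 0.1005]
tool_rot: [-2.266, -2.175, 0.008]
ft_force: [0.3, 0.0, 0.1]
grip_width: 0.002
t 20.38 p [ 590.8 -141.4  100.5] heading 87.65 zaxis [-0.004 -0.002 -1.   ] F [0.3 0.  0.1] grip 0.002
twist -0.006
after twist [-0.7 -0.8 20.5]
delta tool [-0.6 -0.7 20.5]
time: 20.75
position: [0.5927, -0.1426, 0.0769]
tool_rot: [2.265, 2.171, -0.005]
ft_force: [-0.6, 0.6, 1.1]
grip_width: 0.006
t 20.75 p [ 592.7 -142.6   76.9] heading 87.58 zaxis [ 0.    -0.005 -1.   ] F [-0.6  0.6  1.1] grip 0.006
twist -0.007
after twist [ 0.5 -2.7 -3.1]
delta tool [ 0.5 -2.7 -3.1]
```

```bash
python3 -m inch '[[-1,-6,0,9,0],[-1,-3,0,8,0],[-1,-3,0,7,0]]'; python3 go.py 590 -155 50 88; python3 -m inch '[[-1,-2,0,6,0],[-1,0,0,4,0]]'; python3 go.py 590 -155 44 88; python3 bar.py; python3 lid.py
```

```text
time: 21.12
position: [0.5926, -0.1538, 0.0517]
tool_rot: [2.265, 2.173, -0.002]
ft_force: [0.3, 1.4, 2.1]
grip_width: 0.003
t 21.12 p [ 592.6 -153.8   51.7] heading 87.62 zaxis [ 0.001 -0.003 -1.   ] F [0.3 1.4 2.1] grip 0.003
twist -0.007
after twist [-1.3 -2.6  1.7]
delta tool [-1.3 -2.6  1.7]
time: 21.38
position: [0.5928, -0.1553, 0.0412]
tool_rot: [2.265, 2.173, -0.001]
ft_force: [0.2, 0.4, 3.3]
grip_width: 0.005
t 21.38 p [ 592.8 -155.3   41.2] heading 87.63 zaxis [ 0.001 -0.002 -1.   ] F [0.2 0.4 3.3] grip 0.005
twist -0.006
after twist [ 0.2 -2.8 -2.8]
delta tool [ 0.1 -2.8 -2.9]
0.56 [(np.float64(-0.134), 1632, np.float64(0.147)), (np.float64(-0.128), 3961, np.float64(0.15)), (np.float64(-0.122), 1728, np.float64(0.137)), (np.float64(-0.116), 2813, np.float64(0.137))]
0.608 [(np.float64(-0.134), 3602, np.float64(0.15)), (np.float64(-0.128), 1747, np.float64(0.15)), (np.float64(-0.122), 3557, np.float64(0.137)), (np.float64(-0.116), 252, np.float64(0.136))]
side [(np.float64(-0.2), 100, np.float64(0.135), np.float64(0.562), np.float64(0.625)), (np.float64(-0.194), 159, np.fl
[... 859 characters left out ...]
0.579)), (np.float64(-0.116), 21, np.float64(0.064), np.float64(0.57), np.float64(0.579))]
0.465 [(np.float64(-0.12), 0.002), (np.float64(-0.1), 0.134), (np.float64(-0.08), 0.133), (np.float64(-0.06), 0.134), (np.float64(-0.04), 0.133), (np.float64(-0.02), 0.133), (np.float64(0.0), 0.133), (np.float64(0.02), 0.133), (np.float64(0.04), 0.133), (np.float64(0.06), 0.133), (np.float64(0.08), 0.133), (np.float64(0.1), 0.132), (np.float64(0.12), 0.0), (np.float64(0.14), 0.001), (np.float64(0.16), 0.0)]
0.69 [(np.float64(-0.12), 0.133), (np.float64(-0.1), 0.135), (np.float64(-0.08), 0.133), (np.float64(-0.06), 0.134), (np.float64(-0.04), 0.133), (np.float64(-0.02), 0.133), (np.float64(0.0), 0.133)]
```

```bash
python3 -m inch '[[-1,0,-1,5,0],[-1,1,-1,4,0]]'; python3 go.py; python3 -m inch '[[-1,3,0,1,0]]'; python3 go.py;  python3 -m inch '[[-1,3,0,1,0]]'; python3 go.py
```

```text
time: 21.78
position: [0.5908, -0.156, 0.0321]
tool_rot: [2.264, 2.171, -0.003]
ft_force: [0.3, -2.1, 1.5]
grip_width: 0.006
t 21.77 p [ 590.8 -156.    32.1] heading 87.60 zaxis [ 0.002 -0.005 -1.   ] F [ 0.3 -2.1  1.5] grip 0.006
time: 21.9
position: [0.5906, -0.1548, 0.0306]
tool_rot: [2.264, 2.169, -0.005]
ft_force: [0.7, -4.2, -1.5]
grip_width: 0.002
t 21.90 p [ 590.6 -154.8   30.6] heading 87.54 zaxis [ 0.002 -0.007 -1.   ] F [ 0.7 -4.2 -1.5] grip 0.002
time: 22.02
position: [0.5906, -0.1537, 0.0293]
tool_rot: [2.264, 2.167, -0.008]
ft_force: [1.5, -4.8, -1.7]
grip_width: 0.01
t 22.02 p [ 590.6 -153.7   29.3] heading 87.47 zaxis [ 0.002 -0.009 -1.   ] F [ 1.5 -4.8 -1.7] grip 0.010
```

```bash
for k in 1; do python3 -m inch '[[-1,6,0,0,0]]' | grep -E 'pos|force'; python3 -m inch '[[-1,6,0,0,0]]'| grep -E 'pos|force';  python3 -m inch '[[-1,6,0,0,0]]'| grep -E 'pos|force'; done; python3 go.py
```

```text
position: [0.5905, -0.1523, 0.0285]
ft_force: [3.0, -12.6, -7.7]
position: [0.5903, -0.1524, 0.0282]
ft_force: [-0.1, -15.1, 2.2]
position: [0.5902, -0.153, 0.0285]
ft_force: [-1.3, -13.1, 3.2]
t 22.40 p [ 590.2 -153.    28.5] heading 86.89 zaxis [ 0.002 -0.029 -1.   ] F [ -1.3 -13.1   3.2] grip 0.002
```

```bash
python3 -m inch '[[-1,-30,0,0,0],[-1,-40,0,-30,0],[-1,-40,-20,-45,0],[-1,-40,-40,-40,0],[-1,-40,-45,-20,0]]'; python3 -m inch '[[-1,-40,-45,0,0],[-1,-40,-45,0,0],[-1,-20,-55,0,0],[-1,-20,-55,0,0],[-1,0,-60,0,0]]'; python3 -m inch '[[-1,0,-60,0,0],[-1,0,-60,0,0],[-1,0,-60,0,0],[-1,0,-40,0,0],[-1,0,0,0,0]]';  python3 go.py 0 -450 250; python3 -c "
from bench import ctrl
print(ctrl.get_state()['joint_positions'].round(2))"; python3 lid.py
```

```text
time: 23.02
position: [0.4798, -0.3242, 0.1649]
tool_rot: [2.258, 2.168, -0.019]
ft_force: [0.4, -0.7, 0.6]
grip_width: 0.005
time: 23.65
position: [0.2115, -0.4346, 0.1683]
tool_rot: [2.252, 2.168, -0.008]
ft_force: [-0.8, -0.1, 0.3]
grip_width: 0.01
time: 24.28
position: [-0.0146, -0.4219, 0.1657]
tool_rot: [2.254, 2.163, -0.0]
ft_force: [0.2, -0.2, -0.2]
grip_width: 0.003
t 24.27 p [ -14.6 -421.9  165.7] heading 87.62 zaxis [ 0.012 -0.013 -1.   ] F [ 0.2 -0.2 -0.2] grip 0.003
delta tool [-28.5  16.8 -83.7]
[ 1.56 -0.14 -0.01  2.06 -0.01  1.2   1.52]
0.465 [(np.float64(-0.12), 0.002), (np.float64(-0.1), 0.134), (np.float64(-0.08), 0.133), (np.float64(-0.06), 0.133), (np.float64(-0.04), 0.133), (np.float64(-0.02), 0.133), (np.float64(0.0), 0.133), (np.float64(0.02), 0.133), (np.float64(0.04), 0.133), (np.float64(0.06), 0.133), (np.float64(0.08), 0.133), (np.float64(0.1), 0.132), (np.float64(0.12), -0.001), (np.float64(0.14), 0.0), (np.float64(0.16), 0.0)]
0.69 [(np.float64(-0.12), 0.134), (np.float64(-0.1), 0.134), (np.float64(-0.08), 0.134), (np.float64(-0.06), 0.134), (np.float64(-0.04), 0.133), (np.float64(-0.02), 0.133), (np.float64(0.0), 0.134), (np.float64(0.02), 0.132), (np.float64(0.04), 0.133), (np.float64(0.06), 0.132), (np.float64(0.08), 0.134)]
```

```bash
python3 -m inch '[[-1,40,0,0,0],[-1,40,0,0,0]]';  python3 go.py;python3 -m inch '[[-1,40,0,0,0],[-1,40,0,0,0]]';  python3 go.py; python3 -c "
from bench import ctrl
print(ctrl.get_state()['joint_positions'].round(2))"
```

```text
time: 24.58
position: [-0.0051, -0.3475, 0.1623]
tool_rot: [2.246, 2.177, 0.012]
ft_force: [-0.5, 0.9, 15.1]
grip_width: 0.002
t 24.57 p [  -5.1 -347.5  162.3] heading 88.23 zaxis [ 0.015 -0.005 -1.   ] F [-0.5  0.9 15.1] grip 0.002
time: 24.82
position: [-0.0026, -0.302, 0.1231]
tool_rot: [-2.242, -2.139, -0.14]
ft_force: [0.2, 0.0, 0.1]
grip_width: 0.004
t 24.82 p [  -2.6 -302.   123.1] heading 87.38 zaxis [ 0.038  0.091 -0.995] F [0.2 0.  0.1] grip 0.004
[ 1.4  -0.3   0.12  2.28 -0.01  1.25  1.47]
```

```bash
python3 -c "
from bench import ctrl
print(ctrl.get_state()['joint_positions'].round(4))"; python3 -m inch '[[-1,20,0,0,0],[-1,20,0,-20,0]]';  python3 go.py; python3 -c "
from bench import ctrl
print(ctrl.get_state()['joint_positions'].round(4))"
```

```text
[ 1.3981 -0.3009  0.1223  2.2828 -0.0069  1.2463  1.4685]
time: 25.08
position: [0.0025, -0.288, 0.1325]
tool_rot: [-2.211, -2.137, -0.184]
ft_force: [-0.3, 0.5, 0.1]
grip_width: 0.007
t 25.07 p [   2.5 -288.   132.5] heading 88.20 zaxis [ 0.043  0.126 -0.991] F [-0.3  0.5  0.1] grip 0.007
[ 1.5808 -0.3006 -0.0417  2.2684 -0.0617  1.2996  1.5282]
```

```bash
python3 -m inch '[[-1,25,0,-15,0],[-1,25,0,-15,0],[-1,25,0,-15,0],[-1,25,0,-15,0]]';  python3 go.py; python3 -c "
from bench import ctrl
print(ctrl.get_state()['joint_positions'].round(4))"
```

```text
time: 25.58
position: [0.0089, -0.2547, 0.1672]
tool_rot: [-2.135, -2.094, -0.329]
ft_force: [-0.7, -0.2, -0.6]
grip_width: 0.01
t 25.57 p [   8.9 -254.7  167.2] heading 89.32 zaxis [ 0.062  0.246 -0.967] F [-0.7 -0.2 -0.6] grip 0.010
[ 1.5445 -0.3006 -0.0089  2.2143 -0.0732  1.4748  1.5331]
```

```bash
python3 -m inch '[[-1,20,0,-20,0],[-1,20,0,-20,0],[-1,20,0,-20,0],[-1,20,0,-20,0]]';  python3 go.py; python3 -c "
from bench import ctrl
print(ctrl.get_state()['joint_positions'].round(4))"
```

```text
time: 26.08
position: [0.0087, -0.2516, 0.2527]
tool_rot: [-2.08, -2.076, -0.393]
ft_force: [0.3, -0.4, -0.6]
grip_width: 0.003
t 26.07 p [   8.7 -251.6  252.7] heading 90.45 zaxis [ 0.062  0.308 -0.949] F [ 0.3 -0.4 -0.6] grip 0.003
[ 1.7113 -0.3005 -0.1406  2.0529 -0.1001  1.7005  1.584 ]
```

```bash
python3 -m inch '[[-1,25,0,0,0],[-1,25,0,0,0],[-1,25,0,0,0],[-1,25,0,0,0]]';  python3 go.py; python3 -c "
from bench import ctrl
print(ctrl.get_state()['joint_positions'].round(4))"
```

```text
time: 26.58
position: [0.0098, -0.2148, 0.2632]
tool_rot: [-2.01, -2.028, -0.512]
ft_force: [-0.3, -0.8, -0.3]
grip_width: 0.006
t 26.57 p [   9.8 -214.8  263.2] heading 91.55 zaxis [ 0.074  0.409 -0.91 ] F [-0.3 -0.8 -0.3] grip 0.006
[ 1.5594 -0.3006 -0.0106  2.063  -0.0884  1.7992  1.5571]
```

```bash
python3 -m inch '[[-1,25,0,0,0],[-1,25,0,0,0],[-1,0,0,0,0]]';  python3 go.py 10 -350 260; python3 -c "
from bench import ctrl
print(ctrl.get_state()['joint_positions'].round(4))"
```

```text
time: 26.95
position: [0.0065, -0.1968, 0.2737]
tool_rot: [-1.983, -1.994, -0.571]
ft_force: [0.8, -0.8, 0.3]
grip_width: 0.006
t 26.95 p [   6.5 -196.8  273.7] heading 91.68 zaxis [ 0.083  0.457 -0.885] F [ 0.8 -0.8  0.3] grip 0.006
delta tool [-142.6    4.6  -57.6]
[ 1.5782 -0.3008 -0.011   2.0601 -0.0916  1.8576  1.5697]
```

```bash
python3 -m inch '[[-1,-30,0,-12,0],[-1,-30,0,-12,0],[-1,-40,0,-16,0],[-1,-40,0,-16,0],[-1,-30,0,-10,0]]';  python3 go.py 590 -330 200;python3 -c "
from bench import ctrl
print(ctrl.get_state()['joint_positions'].round(4))"
```

```text
time: 27.58
position: [0.0046, -0.3833, 0.2548]
tool_rot: [-1.988, -1.995, -0.569]
ft_force: [-0.5, -0.0, 0.1]
grip_width: 0.004
t 27.57 p [   4.6 -383.3  254.8] heading 91.55 zaxis [ 0.085  0.453 -0.887] F [-0.5 -0.   0.1] grip 0.004
delta tool [  8.6 577.4 122.5]
[ 1.5656  0.1169  0.0059  1.7144 -0.0873  1.7818  1.5776]
```

```bash
python3 -m inch '[[-1,0,40,5,0],[-1,0,50,5,0],[-1,0,55,5,0],[-1,0,55,5,0],[-1,0,55,5,0]]';python3 -m inch '[[-1,0,55,5,0],[-1,0,55,5,0],[-1,0,55,5,0],[-1,0,55,0,0],[-1,0,30,0,0]]';  python3 go.py 590 -250 120;python3 -c "
from bench import ctrl
print(ctrl.get_state()['joint_positions'].round(4))"
```

```text
time: 28.2
position: [0.2632, -0.3819, 0.2519]
tool_rot: [-2.003, -1.98, -0.571]
ft_force: [0.5, -0.5, -0.2]
grip_width: -0.001
time: 28.82
position: [0.5228, -0.3825, 0.2581]
tool_rot: [-2.002, -1.978, -0.573]
ft_force: [0.2, -0.2, 0.1]
grip_width: 0.005
t 28.82 p [ 522.8 -382.5  258.1] heading 90.63 zaxis [ 0.09   0.455 -0.886] F [ 0.2 -0.2  0.1] grip 0.005
delta tool [ 54.3  51.  188.7]
[ 0.998   0.5286 -0.2964  1.1938 -0.2666  1.6862  0.712 ]
```

```bash
python3 -m inch '[[-1,10,15,40,0],[-1,10,15,40,0],[-1,10,12,40,0],[-1,10,8,35,0],[-1,0,0,0,0]]';  python3 go.py 590 -190 45; python3 - <<'E'
from bench import ctrl
from h import *
S=ctrl.get_image("side");w=ctrl.get_image("wrist")
a=cv2.resize(S["color"][250:350,330:450],(400,333),interpolation=2);b=cv2.resize(w["color"],(400,300));b=cv2.copyMakeBorder(b,0,33,0,0,0)
cv2.imwrite('pics/l7.png',np.hstack([a,b])[:,:,::-1])
for n,i in (("S",S),("w",w)):
    W=cloud(i);x,y,z=W[...,0],W[...,1],W[...,2];m=(z>.01)&(z<.075)&(y<-.108)&(y>-.17)&(x>.574)&(x<.608);P=W[m]
    print(n,[(a.round(3),len(q),np.percentile(q[:,1],[5,50,95]).round(4)) for a in np.arange(.01,.075,.006) for q in [P[(P[:,2]>a)&(P[:,2]<=a+.006)]] if len(q)>2])
E
```

```text
time: 29.45
position: [0.5907, -0.2746, 0.1374]
tool_rot: [-1.999, -1.979, -0.574]
ft_force: [-1.6, -0.1, -0.1]
grip_width: 0.004
t 29.45 p [ 590.7 -274.6  137.4] heading 90.75 zaxis [ 0.089  0.457 -0.885] F [-1.6 -0.1 -0.1] grip 0.004
delta tool [ 32.9 -11.1 120.4]
S [(np.float64(0.028), 8, array([-0.1377, -0.1361, -0.1349])), (np.float64(0.034), 59, array([-0.1386, -0.1347, -0.1318])), (np.float64(0.04), 58, array([-0.1325, -0.1297, -0.1255])), (np.float64(0.046), 71, array([-0.1282, -0.1237, -0.1129])), (np.float64(0.052), 63, array([-0.1229, -0.1191, -0.112 ])), (np.float64(0.058), 69, array([-0.1177, -0.1138, -0.11  ])), (np.float64(0.064), 30, array([-0.1138, -0.1107, -0.1085]))]
w [(np.float64(0.028), 93, array([-0.1399, -0.1387, -0.1363])), (np.float64(0.034), 555, array([-0.1388, -0.1339, -0.1304])), (np.float64(0.04), 418, array([-0.1306, -0.1277, -0.1251])), (np.float64(0.046), 471, array([-0.1254, -0.1225, -0.1193])), (np.float64(0.052), 534, array([-0.12  , -0.1169, -0.1099])), (np.float64(0.058), 517, array([-0.1151, -0.112 , -0.1087])), (np.float64(0.064), 172, array([-0.1106, -0.1089, -0.1081]))]
```

View pics/l7.png

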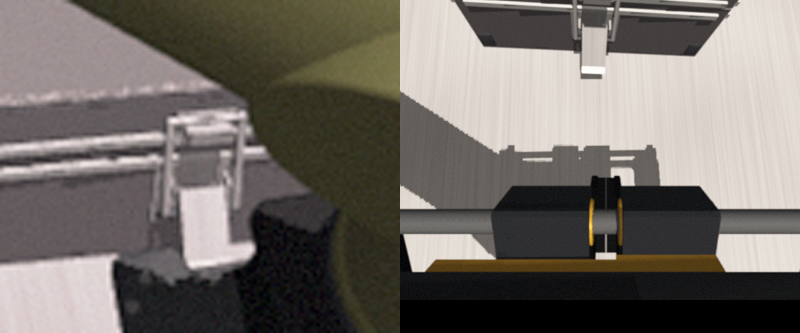

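The view shows the loop hooked on the keeper, upper left at (170–245,115–130), and the lever about 0.7 rad out with its tip near y −0.138, z 0.032. I'll approach with the tilted tool.

```bash
python3 -m inch '[[-1,12,0,35,0],[-1,12,0,35,0],[-1,10,0,35,0],[-1,5,0,20,0],[-1,0,0,0,0]]';  python3 go.py 590 -165 33
```

```text
time: 30.18
position: [0.6053, -0.2033, 0.0512]
tool_rot: [-2.036, -1.98, -0.577]
ft_force: [0.4, -0.1, 0.3]
grip_width: 0.006
t 30.18 p [ 605.3 -203.3   51.2] heading 89.87 zaxis [ 0.111  0.438 -0.892] F [ 0.4 -0.1  0.3] grip 0.006
delta tool [ 26.3 -18.9  31.4]
```

```bash
python3 -m inch '[[-1,13,-9,15,0],[-1,13,-9,15,0],[-1,0,0,0,0]]';  python3 go.py 590 -145 30; python3 -m inch '[[-1,9,0,5,0],[-1,9,0,5,0]]';  python3 go.py 590 -122 20
```

```text
time: 30.55
position: [0.5932, -0.1754, 0.0387]
tool_rot: [-2.051, -1.981, -0.58]
ft_force: [-0.3, -0.2, -0.6]
grip_width: 0.003
t 30.55 p [ 593.2 -175.4   38.7] heading 89.53 zaxis [ 0.121  0.43  -0.895] F [-0.3 -0.2 -0.6] grip 0.003
delta tool [23.5 -5.9 20.5]
time: 30.8
position: [0.5965, -0.1595, 0.0397]
tool_rot: [-2.061, -1.98, -0.582]
ft_force: [-0.6, 0.1, 0.7]
grip_width: 0.008
t 30.80 p [ 596.5 -159.5   39.7] heading 89.29 zaxis [ 0.127  0.425 -0.896] F [-0.6  0.1  0.7] grip 0.008
delta tool [ 25.3 -11.   32.8]
```

```bash
python3 -m inch '[[-1,4,-4,9,0],[-1,4,-3,9,0],[-1,2,0,3,0]]';  python3 go.py 590 -135 25; python3 -m inch '[[-1,7,-1,6,0],[-1,8,0,5,0]]';  python3 go.py 590 -122 20
```

```text
time: 31.18
position: [0.5931, -0.1402, 0.0241]
tool_rot: [-2.062, -1.982, -0.583]
ft_force: [0.2, -0.7, 0.2]
grip_width: 0.004
t 31.18 p [ 593.1 -140.2   24.1] heading 89.35 zaxis [ 0.129  0.424 -0.896] F [ 0.2 -0.7  0.2] grip 0.004
delta tool [ 5.  -3.3  1. ]
time: 31.42
position: [0.5933, -0.1216, 0.0198]
tool_rot: [-2.063, -1.981, -0.582]
ft_force: [-0.7, -0.4, -0.3]
grip_width: 0.005
t 31.43 p [ 593.3 -121.6   19.8] heading 89.27 zaxis [ 0.128  0.424 -0.897] F [-0.7 -0.4 -0.3] grip 0.005
delta tool [-0.3 -3.2 -0.8]
```

```bash
cat > lev.py <<'E'
from bench import ctrl
from h import *
for n in("side","wrist"):
    i=ctrl.get_image(n);np.savez(n+"9.npz",**i)
    W=cloud(i);x,y,z=W[...,0],W[...,1],W[...,2];m=(z>.01)&(z<.075)&(y<-.1)&(y>-.17)&(x>.572)&(x<.61);P=W[m]
    print(n,[(a.round(3),len(q),np.percentile(q[:,1],[5,50,95]).round(3).tolist()) for a in np.arange(.01,.075,.006) for q in [P[(P[:,2]>a)&(P[:,2]<=a+.006)]] if len(q)>2])
E
python3 lev.py;python3 lid.py
```

```text
side [(np.float64(0.028), 3, [-0.142, -0.14, -0.14])]
wrist [(np.float64(0.016), 119, [-0.112, -0.111, -0.109]), (np.float64(0.022), 238, [-0.111, -0.11, -0.109]), (np.float64(0.028), 373, [-0.114, -0.112, -0.109]), (np.float64(0.034), 405, [-0.117, -0.115, -0.109]), (np.float64(0.04), 445, [-0.12, -0.118, -0.109]), (np.float64(0.046), 464, [-0.123, -0.121, -0.109]), (np.float64(0.052), 466, [-0.126, -0.124, -0.102]), (np.float64(0.058), 1316, [-0.148, -0.142, -0.106]), (np.float64(0.064), 1016, [-0.141, -0.108, -0.101]), (np.float64(0.07), 60, [-0.146, -0.14, -0.1])]
0.465 [(np.float64(-0.12), 0.003), (np.float64(-0.1), 0.134), (np.float64(-0.08), 0.134), (np.float64(-0.06), 0.134), (np.float64(-0.04), 0.133), (np.float64(-0.02), 0.134), (np.float64(0.0), 0.133), (np.float64(0.02), 0.134), (np.float64(0.04), 0.133), (np.float64(0.06), 0.132), (np.float64(0.12), 0.001), (np.float64(0.14), 0.001), (np.float64(0.16), 0.001)]
0.69 [(np.float64(-0.12), 0.134), (np.float64(-0.1), 0.135), (np.float64(-0.08), 0.133)]
```

```bash
python3 -m inch '[[-1,6,0,3,0]]' | grep -E 'pos|force'; python3 -m inch '[[-1,6,0,3,0]]'| grep -E 'pos|force'; python3 -m inch '[[-1,6,0,3,0]]'| grep -E 'pos|force'; python3 go.py
```

```text
position: [0.594, -0.1195, 0.0198]
ft_force: [-5.2, -16.4, 7.1]
position: [0.5942, -0.1196, 0.0198]
ft_force: [-6.7, -14.4, 8.2]
position: [0.5941, -0.1198, 0.0199]
ft_force: [-7.3, -11.5, 7.8]
t 31.95 p [ 594.1 -119.8   19.9] heading 88.72 zaxis [ 0.135  0.402 -0.906] F [ -7.3 -11.5   7.8] grip 0.006
```

Hard stop at about 15 N. I'll back away and check.

```bash
python3 -m inch '[[-1,-20,0,-10,0],[-1,-35,0,-25,0],[-1,-40,0,-40,0],[-1,-20,0,-40,0],[-1,0,0,-40,0]]'|grep -E "pos|force"; python3 -m inch '[[-1,-20,-50,-20,0],[-1,-20,-50,0,0],[-1,0,-50,0,0],[-1,0,0,0,0]]'; python3 lev.py; python3 - <<'E'
from h import *
S=dict(np.load("side9.npz"));w=dict(np.load("wrist9.npz"))
W=cloud(S);x,y,z=W[...,0],W[...,1],W[...,2]
for lo,hi in((.47,.50),(.54,.56),(.69,.72)):
    m=(x>lo)&(x<hi)&(y>-.09)&(y<.09)&(z>.12)&(z<.14);p=np.polyfit(y[m],z[m],1) if m.sum()>20 else None;print(lo,m.sum(),p)
a=cv2.resize(S["color"][250:350,330:450],(400,333),interpolation=2);b=cv2.resize(w["color"],(400,300));b=cv2.copyMakeBorder(b,0,33,0,0,0)
cv2.imwrite('pics/l9.png',np.hstack([a,b])[:,:,::-1])
E
```

```text
position: [0.5686, -0.2916, 0.1127]
ft_force: [0.1, -0.0, 0.1]
time: 33.08
position: [0.4135, -0.332, 0.0999]
tool_rot: [-2.091, -1.982, -0.576]
ft_force: [0.5, 0.5, 0.1]
grip_width: 0.007
side [(np.float64(0.01), 7, [-0.115, -0.113, -0.111]), (np.float64(0.016), 34, [-0.116, -0.114, -0.111]), (np.float64(0.022), 33, [-0.114, -0.112, -0.11]), (np.float64(0.028), 32, [-0.114, -0.112, -0.101]), (np.float64(0.034), 35, [-0.114, -0.112, -0.101]), (np.float64(0.04), 29, [-0.114, -0.112, -0.11]), (np.float64(0.046), 33, [-0.113, -0.112, -0.106]), (np.float64(0.052), 42, [-0.113, -0.112, -0.104]), (np.float64(0.058), 89, [-0.113, -0.108, -0.1]), (np.float64(0.064), 54, [-0.113, -0.104, -0.1]), (np.float64(0.07), 29, [-0.103, -0.101, -0.1])]
wrist []
0.47 948 [-0.00698286  0.13083687]
0.54 552 [-0.00465686  0.13090611]
0.69 862 [-0.00682002  0.13066553]
```

View pics/l9.png

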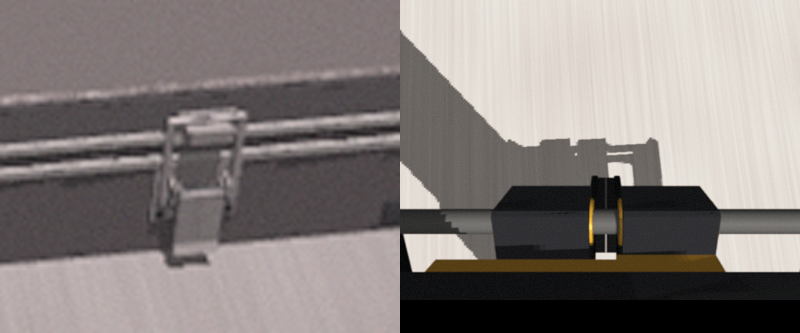

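The lever lies flat (face at y ≈ −0.112 over its full height), the loop is on the keeper, and the lid slope is about 0.007 rad. The robot is clear, so I'll hand in.

```bash
python3 -c "
from bench import ctrl
print(ctrl.close_job(), ctrl.get_state()['time'])"
```

```text
the job is handed in; nothing more can be done
the job is handed in; nothing more can be done
```

The tester is put away, and the case is shut and latched. I handed the job in at about 33 s, well under the 59 s limit.

**What I did:**
- **Tester:** I gripped it, pushed it into its cutout, then pressed it down from above with shut fingers.
- **Lid:** I pushed it shut from behind. The push ended with a peak of about 80 N, under the 120 N wrist limit.
- **Loop:** I swept it up over the keeper with the shut fingers.
- **Lever:** I pressed it partway with the tool vertical. Below about 0.7 rad the gripper's body met the keeper, at about 15 N. To finish, I drove the arm past its inner reach beside the base, which tilted the tool about 27°. I then pressed the lever down to a hard stop at about 12–16 N.

**Last checks:**
- **Tester before the lid closed:** its top was at 99.5 mm (home is 99) and level to 0.002 rad. It lay within about 2 mm of where I had measured the cutout. I could not check it again with the lid shut.
- **Lever:** its face is vertical over its full height, so it lies flat.
- **Lid:** its slope is 0.005–0.007 rad, so it is drawn tight.
- **Loop:** the last image shows the bar on the keeper.
- **Robot:** clear of everything. I never went near the bowl or the bottle.

**Doubts:**
- **Joint 2 range:** while I was getting the tilt, it read −0.3005 to −0.3009, against a stated limit of −0.3. If that limit is enforced without tolerance, it could count as a range violation.
- **Case position:** my first estimate from the rim and the close-up wrist view disagreed by about 5 mm in y. I used the wrist view, and the tester went in.

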